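# Lay out spotting plates and copper test pieces

### The job

Set up the copper test: slide each thin white plate out over the near edge of the grey shelf to get hold of it, lifting it only once its end juts out, and lay it flat, wholly on the black stage and clear of the other plates; never let a plate fall onto the bench. Then see that every plate carries exactly one copper piece from the pocket tray, resting around the plate's middle, and that all spare pieces are in pockets of the tray. Leave the beaker, wash bottle and tube rack alone.

Things in the scene. Friction and masses are not known exactly. Their poses are not given: they have to be found in the camera images.
- shelf: raised grey bench shelf (a solid low step), 220 mm in x, 320 mm in y, 50 mm high, fixed; origin at the centre of its underside on the bench; its near edge (towards the robot) is at its own x = -110 mm. It stands on one side of the bench and the stage on the other, which side varies.
- stage: low matt black observation stage with an aluminium band round its foot, a flat solid block 220 mm in x, 320 mm in y, 30 mm high, fixed; origin at the centre of its underside on the bench. Room for four plates side by side (pitch 80 mm) in y.
- tray: white pocket tray, fixed, 150 mm (x) by 100 mm (y), 12 mm high; origin at the centre of its underside. Six rectangular pockets, 20 mm (x) by 16 mm (y), 5 mm deep (pocket floor 7 mm above the underside), centred at its own x = -46, 0, 46 mm and y = -23, 23 mm. Some pockets may be empty.
- plate1: thin white ceramic spotting plate, 130 mm (its x) by 40 mm (its y), 3 mm thick, about 40 g, with printed rings but no raised features; one of three or four lying side by side about 80 mm apart flat on the shelf, long side roughly towards the robot. Origin at the centre of its underside, z up. (None if absent)
- plate1_near (a point): middle of the short edge of plate1 nearest the robot at the start (its own x = -65 mm), on the underside
- plate1_far (a point): middle of the opposite short edge of plate1 (its own x = +65 mm), on the underside
- plate2: thin white ceramic spotting plate, 130 mm (its x) by 40 mm (its y), 3 mm thick, about 40 g, with printed rings but no raised features; one of three or four lying side by side about 80 mm apart flat on the shelf, long side roughly towards the robot. Origin at the centre of its underside, z up. (None if absent)
- plate2_near (a point): middle of the short edge of plate2 nearest the robot at the start (its own x = -65 mm), on the underside
- plate2_far (a point): middle of the opposite short edge of plate2 (its own x = +65 mm), on the underside
- plate3: thin white ceramic spotting plate, 130 mm (its x) by 40 mm (its y), 3 mm thick, about 40 g, with printed rings but no raised features; one of three or four lying side by side about 80 mm apart flat on the shelf, long side roughly towards the robot. Origin at the centre of its underside, z up. (None if absent)
- plate3_near (a point): middle of the short edge of plate3 nearest the robot at the start (its own x = -65 mm), on the underside
- plate3_far (a point): middle of the opposite short edge of plate3 (its own x = +65 mm), on the underside
- plate4: thin white ceramic spotting plate, 130 mm (its x) by 40 mm (its y), 3 mm thick, about 40 g, with printed rings but no raised features; one of three or four lying side by side about 80 mm apart flat on the shelf, long side roughly towards the robot. Origin at the centre of its underside, z up. (None if absent)
- plate4_near (a point): middle of the short edge of plate4 nearest the robot at the start (its own x = -65 mm), on the underside
- plate4_far (a point): middle of the opposite short edge of plate4 (its own x = +65 mm), on the underside
- piece1: copper test piece, a rounded block 16 mm (its x) by 12 mm (its y) by 14 mm (its z), 24 g; origin at its centre; four to six of them start upright in pockets of the tray, long side along the tray's x, standing 9 mm out of the tray. (None if absent)
- piece2: copper test piece, a rounded block 16 mm (its x) by 12 mm (its y) by 14 mm (its z), 24 g; origin at its centre; four to six of them start upright in pockets of the tray, long side along the tray's x, standing 9 mm out of the tray. (None if absent)
- piece3: copper test piece, a rounded block 16 mm (its x) by 12 mm (its y) by 14 mm (its z), 24 g; origin at its centre; four to six of them start upright in pockets of the tray, long side along the tray's x, standing 9 mm out of the tray. (None if absent)
- piece4: copper test piece, a rounded block 16 mm (its x) by 12 mm (its y) by 14 mm (its z), 24 g; origin at its centre; four to six of them start upright in pockets of the tray, long side along the tray's x, standing 9 mm out of the tray. (None if absent)
- piece5: copper test piece, a rounded block 16 mm (its x) by 12 mm (its y) by 14 mm (its z), 24 g; origin at its centre; four to six of them start upright in pockets of the tray, long side along the tray's x, standing 9 mm out of the tray. (None if absent)
- piece6: copper test piece, a rounded block 16 mm (its x) by 12 mm (its y) by 14 mm (its z), 24 g; origin at its centre; four to six of them start upright in pockets of the tray, long side along the tray's x, standing 9 mm out of the tray. (None if absent)
- beaker: bystander: empty glass beaker, 70 mm across, 90 mm high, origin at the centre of its underside
- wash_bottle: bystander: white wash bottle, 66 mm across, 200 mm high with a bent spout, origin at the centre of its underside
- tube_rack: bystander: white wire rack of test tubes, 104 by 170 mm, 130 mm high with its tubes, origin at the centre of its underside

How it is judged (in metres and radians):
On the way:
1. a plate has been slid out so that its near end juts at least 15 mm over the shelf's near edge while it still lies flat on the shelf (((x of plate1_near in the frame of shelf below -0.125 m and x of plate1 in the frame of shelf above -0.11 m and z of plate1 in the frame of shelf between 0.047 and 0.053 m and angle between plate1's own z axis and vertical below 0.06 rad) or (x of plate2_near in the frame of shelf below -0.125 m and x of plate2 in the frame of shelf above -0.11 m and z of plate2 in the frame of shelf between 0.047 and 0.053 m and angle between plate2's own z axis and vertical below 0.06 rad) or (x of plate3_near in the frame of shelf below -0.125 m and x of plate3 in the frame of shelf above -0.11 m and z of plate3 in the frame of shelf between 0.047 and 0.053 m and angle between plate3's own z axis and vertical below 0.06 rad) or (x of plate4_near in the frame of shelf below -0.125 m and x of plate4 in the frame of shelf above -0.11 m and z of plate4 in the frame of shelf between 0.047 and 0.053 m and angle between plate4's own z axis and vertical below 0.06 rad))), for 0.2 s.
At the end, for the whole second after the job is handed in: Every plate lies flat and still on the stage (tilt under 0.03 rad, both ends over it), not on another plate, with exactly one copper piece on it within 15 mm of its centre (no two pieces closer than 31 mm); every other piece rests in a pocket of the tray (x of plate1_near in the frame of stage between -0.112 and 0.112 m and y of plate1_near in the frame of stage between -0.162 and 0.162 m and x of plate1_far in the frame of stage between -0.112 and 0.112 m and y of plate1_far in the frame of stage between -0.162 and 0.162 m and z of plate1 in the frame of stage between 0.0275 and 0.0318 m and angle between each of plate1, plate2, plate3, plate4's own z axis and vertical below 0.03 rad and linear speed of each of plate1, plate2, plate3, plate4, piece1, piece2, piece3, piece4, piece5, piece6 below 0.01 m/s and ((horizontal distance between piece1 and plate1 below 0.015 m and z of piece1 in the frame of plate1 between 0.005 and 0.016 m) or (horizontal distance between piece2 and plate1 below 0.015 m and z of piece2 in the frame of plate1 between 0.005 and 0.016 m) or (horizontal distance between piece3 and plate1 below 0.015 m and z of piece3 in the frame of plate1 between 0.005 and 0.016 m) or (horizontal distance between piece4 and plate1 below 0.015 m and z of piece4 in the frame of plate1 between 0.005 and 0.016 m) or (horizontal distance between piece5 and plate1 below 0.015 m and z of piece5 in the frame of plate1 between 0.005 and 0.016 m) or (horizontal distance between piece6 and plate1 below 0.015 m and z of piece6 in the frame of plate1 between 0.005 and 0.016 m)) and x of plate2_near in the frame of stage between -0.112 and 0.112 m and y of plate2_near in the frame of stage between -0.162 and 0.162 m and x of plate2_far in the frame of stage between -0.112 and 0.112 m and y of plate2_far in the frame of stage between -0.162 and 0.162 m and z of plate2 in the frame of stage between 0.0275 and 0.0318 m and ((horizontal distance between piece1 and plate2 below 0.015 m and z of piece1 in the frame of plate2 between 0.005 and 0.016 m) or (horizontal distance between piece2 and plate2 below 0.015 m and z of piece2 in the frame of plate2 between 0.005 and 0.016 m) or (horizontal distance between piece3 and plate2 below 0.015 m and z of piece3 in the frame of plate2 between 0.005 and 0.016 m) or (horizontal distance between piece4 and plate2 below 0.015 m and z of piece4 in the frame of plate2 between 0.005 and 0.016 m) or (horizontal distance between piece5 and plate2 below 0.015 m and z of piece5 in the frame of plate2 between 0.005 and 0.016 m) or (horizontal distance between piece6 and plate2 below 0.015 m and z of piece6 in the frame of plate2 between 0.005 and 0.016 m)) and x of plate3_near in the frame of stage between -0.112 and 0.112 m and y of plate3_near in the frame of stage between -0.162 and 0.162 m and x of plate3_far in the frame of stage between -0.112 and 0.112 m and y of plate3_far in the frame of stage between -0.162 and 0.162 m and z of plate3 in the frame of stage between 0.0275 and 0.0318 m and ((horizontal distance between piece1 and plate3 below 0.015 m and z of piece1 in the frame of plate3 between 0.005 and 0.016 m) or (horizontal distance between piece2 and plate3 below 0.015 m and z of piece2 in the frame of plate3 between 0.005 and 0.016 m) or (horizontal distance between piece3 and plate3 below 0.015 m and z of piece3 in the frame of plate3 between 0.005 and 0.016 m) or (horizontal distance between piece4 and plate3 below 0.015 m and z of piece4 in the frame of plate3 between 0.005 and 0.016 m) or (horizontal distance between piece5 and plate3 below 0.015 m and z of piece5 in the frame of plate3 between 0.005 and 0.016 m) or (horizontal distance between piece6 and plate3 below 0.015 m and z of piece6 in the frame of plate3 between 0.005 and 0.016 m)) and x of plate4_near in the frame of stage between -0.112 and 0.112 m and y of plate4_near in the frame of stage between -0.162 and 0.162 m and x of plate4_far in the frame of stage between -0.112 and 0.112 m and y of plate4_far in the frame of stage between -0.162 and 0.162 m and z of plate4 in the frame of stage between 0.0275 and 0.0318 m and ((horizontal distance between piece1 and plate4 below 0.015 m and z of piece1 in the frame of plate4 between 0.005 and 0.016 m) or (horizontal distance between piece2 and plate4 below 0.015 m and z of piece2 in the frame of plate4 between 0.005 and 0.016 m) or (horizontal distance between piece3 and plate4 below 0.015 m and z of piece3 in the frame of plate4 between 0.005 and 0.016 m) or (horizontal distance between piece4 and plate4 below 0.015 m and z of piece4 in the frame of plate4 between 0.005 and 0.016 m) or (horizontal distance between piece5 and plate4 below 0.015 m and z of piece5 in the frame of plate4 between 0.005 and 0.016 m) or (horizontal distance between piece6 and plate4 below 0.015 m and z of piece6 in the frame of plate4 between 0.005 and 0.016 m)) and ((horizontal distance between piece1 and plate1 below 0.015 m and z of piece1 in the frame of plate1 between 0.005 and 0.016 m) or (horizontal distance between piece1 and plate2 below 0.015 m and z of piece1 in the frame of plate2 between 0.005 and 0.016 m) or (horizontal distance between piece1 and plate3 below 0.015 m and z of piece1 in the frame of plate3 between 0.005 and 0.016 m) or (horizontal distance between piece1 and plate4 below 0.015 m and z of piece1 in the frame of plate4 between 0.005 and 0.016 m) or (x of piece1 in the frame of tray between -0.072 and 0.072 m and y of piece1 in the frame of tray between -0.047 and 0.047 m and z of piece1 in the frame of tray below 0.0165 m)) and ((horizontal distance between piece2 and plate1 below 0.015 m and z of piece2 in the frame of plate1 between 0.005 and 0.016 m) or (horizontal distance between piece2 and plate2 below 0.015 m and z of piece2 in the frame of plate2 between 0.005 and 0.016 m) or (horizontal distance between piece2 and plate3 below 0.015 m and z of piece2 in the frame of plate3 between 0.005 and 0.016 m) or (horizontal distance between piece2 and plate4 below 0.015 m and z of piece2 in the frame of plate4 between 0.005 and 0.016 m) or (x of piece2 in the frame of tray between -0.072 and 0.072 m and y of piece2 in the frame of tray between -0.047 and 0.047 m and z of piece2 in the frame of tray below 0.0165 m)) and ((horizontal distance between piece3 and plate1 below 0.015 m and z of piece3 in the frame of plate1 between 0.005 and 0.016 m) or (horizontal distance between piece3 and plate2 below 0.015 m and z of piece3 in the frame of plate2 between 0.005 and 0.016 m) or (horizontal distance between piece3 and plate3 below 0.015 m and z of piece3 in the frame of plate3 between 0.005 and 0.016 m) or (horizontal distance between piece3 and plate4 below 0.015 m and z of piece3 in the frame of plate4 between 0.005 and 0.016 m) or (x of piece3 in the frame of tray between -0.072 and 0.072 m and y of piece3 in the frame of tray between -0.047 and 0.047 m and z of piece3 in the frame of tray below 0.0165 m)) and ((horizontal distance between piece4 and plate1 below 0.015 m and z of piece4 in the frame of plate1 between 0.005 and 0.016 m) or (horizontal distance between piece4 and plate2 below 0.015 m and z of piece4 in the frame of plate2 between 0.005 and 0.016 m) or (horizontal distance between piece4 and plate3 below 0.015 m and z of piece4 in the frame of plate3 between 0.005 and 0.016 m) or (horizontal distance between piece4 and plate4 below 0.015 m and z of piece4 in the frame of plate4 between 0.005 and 0.016 m) or (x of piece4 in the frame of tray between -0.072 and 0.072 m and y of piece4 in the frame of tray between -0.047 and 0.047 m and z of piece4 in the frame of tray below 0.0165 m)) and ((horizontal distance between piece5 and plate1 below 0.015 m and z of piece5 in the frame of plate1 between 0.005 and 0.016 m) or (horizontal distance between piece5 and plate2 below 0.015 m and z of piece5 in the frame of plate2 between 0.005 and 0.016 m) or (horizontal distance between piece5 and plate3 below 0.015 m and z of piece5 in the frame of plate3 between 0.005 and 0.016 m) or (horizontal distance between piece5 and plate4 below 0.015 m and z of piece5 in the frame of plate4 between 0.005 and 0.016 m) or (x of piece5 in the frame of tray between -0.072 and 0.072 m and y of piece5 in the frame of tray between -0.047 and 0.047 m and z of piece5 in the frame of tray below 0.0165 m)) and ((horizontal distance between piece6 and plate1 below 0.015 m and z of piece6 in the frame of plate1 between 0.005 and 0.016 m) or (horizontal distance between piece6 and plate2 below 0.015 m and z of piece6 in the frame of plate2 between 0.005 and 0.016 m) or (horizontal distance between piece6 and plate3 below 0.015 m and z of piece6 in the frame of plate3 between 0.005 and 0.016 m) or (horizontal distance between piece6 and plate4 below 0.015 m and z of piece6 in the frame of plate4 between 0.005 and 0.016 m) or (x of piece6 in the frame of tray between -0.072 and 0.072 m and y of piece6 in the frame of tray between -0.047 and 0.047 m and z of piece6 in the frame of tray below 0.0165 m)) and horizontal distance between each of piece2, piece3, piece4, piece5, piece6 and piece1 above 0.031 m and horizontal distance between each of piece3, piece4, piece5, piece6 and piece2 above 0.031 m and horizontal distance between each of piece4, piece5, piece6 and piece3 above 0.031 m and horizontal distance between each of piece5, piece6 and piece4 above 0.031 m and horizontal distance between piece6 and piece5 above 0.031 m); the robot touches nothing.
It fails at once if a plate is lifted off the shelf before its near end juts over the shelf's near edge ((x of plate1 in the frame of shelf between -0.11 and 0.11 m and y of plate1 in the frame of shelf between -0.16 and 0.16 m and x of plate1_near in the frame of shelf above -0.112 m and z of plate1 in the frame of shelf between 0.058 and 0.075 m) or (x of plate2 in the frame of shelf between -0.11 and 0.11 m and y of plate2 in the frame of shelf between -0.16 and 0.16 m and x of plate2_near in the frame of shelf above -0.112 m and z of plate2 in the frame of shelf between 0.058 and 0.075 m) or (x of plate3 in the frame of shelf between -0.11 and 0.11 m and y of plate3 in the frame of shelf between -0.16 and 0.16 m and x of plate3_near in the frame of shelf above -0.112 m and z of plate3 in the frame of shelf between 0.058 and 0.075 m) or (x of plate4 in the frame of shelf between -0.11 and 0.11 m and y of plate4 in the frame of shelf between -0.16 and 0.16 m and x of plate4_near in the frame of shelf above -0.112 m and z of plate4 in the frame of shelf between 0.058 and 0.075 m)).
It fails at once if a plate falls onto the bench (height (world z) of any of plate1, plate2, plate3, plate4 below 0.012 m).
It fails at once if a bystander is moved by more than 30 mm (distance of any of beaker, wash_bottle, tube_rack from where it was at the start of the episode above 0.03 m).
Of plate1, plate2, plate3, plate4 only 3 to 4 are there at a start; the rules pass over those that are not, and their reading is None.
Of piece1, piece2, piece3, piece4, piece5, piece6 only 4 to 6 are there at a start; the rules pass over those that are not, and their reading is None.
At some moment in a run one of piece1, piece2, piece3, piece4, piece5, piece6 may be knocked a few centimetres aside while the robot is not near it.
It also fails if it takes over 210 s, if anything falls off the work surface, if the arm or the gripper's body presses on something with over 40 N, if the wrist force passes 120 N, or if a joint passes its speed limit or range.

### The arm

A 6-joint arm with a two-finger parallel gripper is mounted at the origin on the work surface. World frame = base frame: x ahead of the robot, y to its left, z up, the work surface at z = 0. Lengths are in m, angles in degrees, forces in N, time in s.
With the tool pointing down it reaches from about 0.375 to 0.9 m from the base axis. Payload 3.1 kg.
Tool frame: the origin (TCP) lies on the centre line of the jaws, within the pads' length; the fingertips stand arm.tips_ahead ahead of it and the grasp point (between the pads) is the TCP (arm.tips_ahead is the distance from the TCP to the fingertips, in m); z points along the fingers, x is the direction in which the jaws open and shut, and the axes are right-handed (so a half turn about z gives the same grasp; the last joint's range is limited). The gripper opens to 85 mm and grips with 20 to 120 N. Pads are 22 mm wide; open, the fingers measure 114 mm over their backs; the gripper's body (76 mm by 85 mm) begins 54 mm behind the grasp point. The pads swing forward as they close: fully open they stand 13 mm farther back than shut.
Start: joints at [62.023, 30.224, 82.088, -0, 67.689, -10.227], TCP at [0.191, 0.595, 0.25] pointing down, gripper open.
Joint ranges: [-176.69, 176.69], [-43.24, 126.21], [12.49, 139.97], [-82, 262], [0, 151.66], [-163.58, 163.58]. Speed limits (degrees/s): [159.86, 159.86, 180, 180, 180, 180].

### API

Orientations are given as [roll, pitch, yaw] about the fixed x, y, z axes, in that order (R = Rz(yaw) Ry(pitch) Rx(roll)).
In Python, from rig import arm gives the robot as it stands.
- The arm moves only by the tool servo_tool, never from a script. Its argument "deltas" is a list of rows, each a list of 7 numbers: the shift along the tool's x, y, z in mm, then the turn, a rotation vector about the tool's x, y, z in degrees, then the finger opening in mm, from 0 to 85.4. In form: [[x, y, z, wx, wy, wz, fingers], ...]. A call has 1 to 20 rows; each row is the pose to reach, as a shift and turn from the pose measured when the call began, along the tool's axes at that moment; what a row does not reach only later rows make up. A row lasts 1/10 s, in which the tool goes at most 50 mm and 8.59 degrees, less where a joint would pass 70% of its speed; a pose out of reach is approached as far as the arm can. A call with a gripper value outside its range is refused whole. The fingers move at their own pace and stop on an object; "force" is the grip in N (left out, the last holds). Time passes only in rows, so rows that repeat a pose let the fingers close. It gives the time, the measured TCP pose, the force and the opening at its end, in the units of the state.
- arm.state(): the state, without advancing time (a new reading comes with each control period).
- arm.camera(name): name is "side" or "top" or "wrist"; returns the picture (420x560x3 uint8, red, green, blue); there is no depth.
- arm.calibration(name): a dict with "fx", "fy", "cx", "cy" (pixels), "T" (4x4, takes a point from camera to world coordinates). Camera axes: x right, y down, z forward; pixel columns grow to the right and rows downward; lengths in m; the calibration is good to about 2 mm. A picture is of the moment at which its call begins: read the wrist's pose just before it. calibration takes no time and is no camera call; for the wrist camera it gives the pose at the moment of the call.
- arm.finish_job(): hands the job in, once; it reports no verdict.
The state is a dict: "time_s": time; "qpos": joint angles; "qvel": joint speeds; "effort": joint torques, N m; "tcp_pos": TCP position; "tcp_rot": TCP orientation; "wrist_force": force on the tool from outside, world axes, zero at the start; "wrist_torque": the same for the moment, N m; "grip_width": finger opening in m.
Only numpy, scipy, OpenCV 4.12 (cv2) and the standard library are available. Lean on these libraries where they do the work, as an engineer would, in place of code of your own. Each camera call takes 0.05 s, during which the arm holds its last target.

## Working session

There is one attempt and no reset: what is moved stays moved. The work goes in short steps, Python scripts to look and compute and a tool call to move; the robot and the scene stay as the last step left them, time stands still between calls to the robot, and variables do not carry over. Pictures are saved under pics/ and viewed, and the job is handed in when it is done.

Besides the shell and the picture viewer there is one more tool, called after "Emit:" in YAML: its name, and indented under it one key for each argument. servo_tool: Moves the arm, as the interface text tells. Its arguments: {"type":"object","properties":{"deltas":{"type":"array"},"force":{"type":"number"}},"required":["deltas"]}

```bash
ls; mkdir -p pics
python3 - <<'E'
from rig import arm
import cv2
print(arm.state(), arm.tips_ahead)
for n in("top","side","wrist"):
    c=arm.calibration(n);print(n,c)
    cv2.imwrite(f"pics/{n}0.png",arm.camera(n)[:,:,::-1])
E
```

```text
pics
{'time_s': 0.0, 'qpos': array([ 6.20231227e+01,  3.02778565e+01,  8.21564434e+01, -4.92509360e-04,
        6.76890006e+01, -1.02278176e+01]), 'qvel': array([-0.07098488,  0.04787943, -0.00960687, -0.03165664, -0.0641613 ,
       -0.07149235]), 'effort': array([ 2.08414560e-03, -4.42345369e+01, -1.78031981e+01, -1.08326515e-04,
        8.18435918e-03, -6.79947490e-06]), 'tcp_pos': array([0.19018892, 0.5946528 , 0.24934515]), 'tcp_rot': array([-1.79978554e+02,  1.21422053e-01,  7.22511505e+01]), 'wrist_force': array([-0.52419462, -0.28766772,  0.45773748]), 'wrist_torque': array([ 0.01429771,  0.01166073, -0.00825999]), 'grip_width': 0.08505528358360362} 0.019
top {'fx': 509.158422959157, 'fy': 509.158422959157, 'cx': 281.20009361058754, 'cy': 210.7689124563723, 'T': array([[ 0.02252224, -0.98198861,  0.18759296,  0.27661442],
       [-0.99971865, -0.02351819, -0.00308479,  0.01325496],
       [ 0.00744108, -0.1874707 , -0.98224201,  1.63384331],
       [ 0.        ,  0.        ,  0.        ,  1.        ]])}
side {'fx': 541.2549108160417, 'fy': 541.2549108160417, 'cx': 269.7861029309569, 'cy': 201.48282730072822, 'T': array([[ 0.83745017, -0.32532847,  0.43913391, -0.36366265],
       [-0.54636066, -0.47936425,  0.68680415, -1.46476723],
       [-0.01293185, -0.81508975, -0.57919035,  1.28284598],
       [ 0.        ,  0.        ,  0.        ,  1.        ]])}
wrist {'fx': 294.48679267489615, 'fy': 294.48679267489615, 'cx': 284.3914946983523, 'cy': 206.66008470960998, 'T': array([[ 0.30582294,  0.91890814,  0.24915891,  0.12698945],
       [ 0.95208776, -0.29486031, -0.08115599,  0.61648829],
       [-0.00110783,  0.26204052, -0.96505624,  0.37250465],
       [ 0.        ,  0.        ,  0.        ,  1.        ]])}
```

View pics/top0.png

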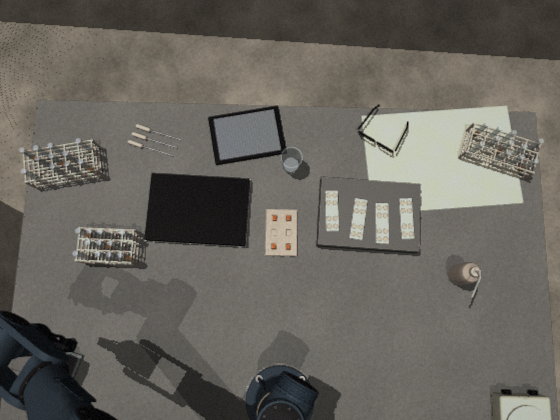

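View pics/side0.png

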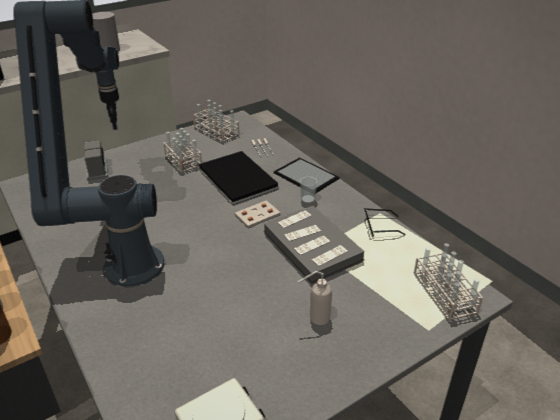

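View pics/wrist0.png

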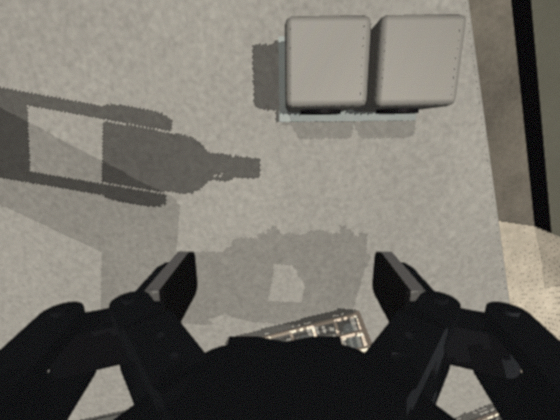

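```bash
cat > h.py <<'E'
import numpy as np, cv2
from rig import arm
from scipy.spatial.transform import Rotation as Ro
def p2w(c,u,v,z):
    T=c['T']; d=T[:3,:3]@np.array([(u-c['cx'])/c['fx'],(v-c['cy'])/c['fy'],1.]); o=T[:3,3]
    return o+d*(z-o[2])/d[2]
def w2p(c,p):
    T=c['T']; q=T[:3,:3].T@(np.asarray(p,float)-T[:3,3]); return c['fx']*q[0]/q[2]+c['cx'],c['fy']*q[1]/q[2]+c['cy']
def crop(im,x0,y0,w,h,s,f):
    cv2.imwrite(f,cv2.resize(im[y0:y0+h,x0:x0+w,::-1],None,fx=s,fy=s,interpolation=cv2.INTER_CUBIC))
E
python3 - <<'E'
from h import *
im=cv2.imread("pics/top0.png")[:,:,::-1]
crop(im,255,170,175,90,4.5,"pics/c1.png")
crop(im,130,160,180,105,4.4,"pics/c2.png")
E
```

```text
(no output)
```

View pics/c1.png

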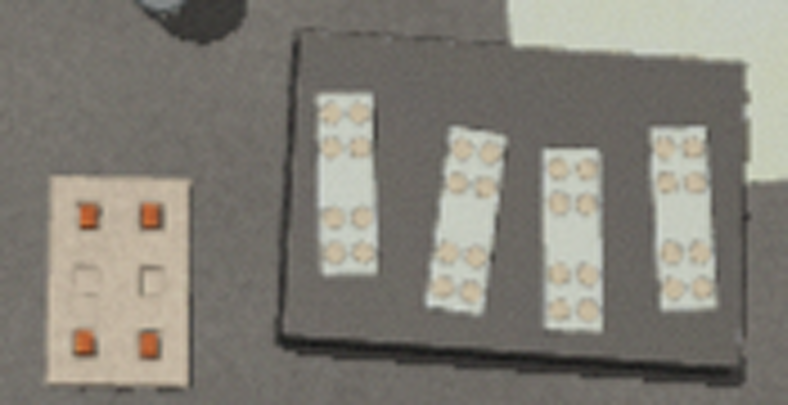

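View pics/c2.png

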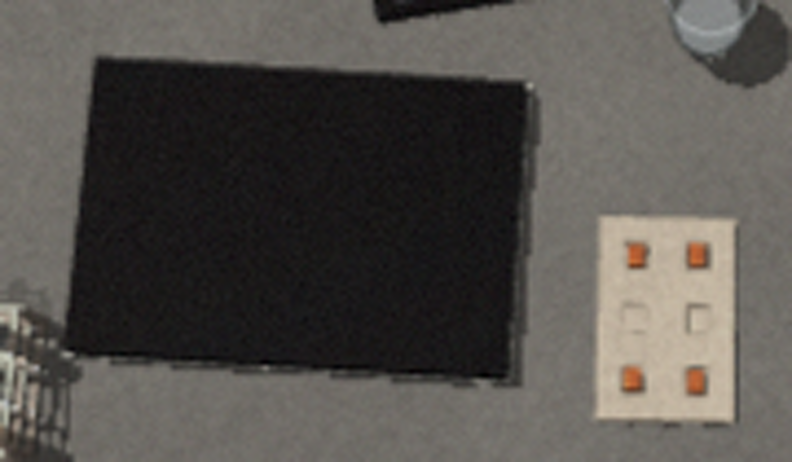

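Run:
```python
from h import *
c=arm.calibration("top")
def W(l,s,x0,y0,z): return np.array([p2w(c,(x+.5)/s-.5+x0,(y+.5)/s-.5+y0,z) for x,y in l])
def rect(n,l,s,x0,y0,z):
    P=W(l,s,x0,y0,z); m=P.mean(0)
    # corners: farleft, farright, nearright, nearleft
    ax=(P[0]+P[1]-P[2]-P[3])/2; ay=(P[0]+P[3]-P[1]-P[2])/2
    print(n,(m*1000).round(1),'L',np.linalg.norm(ax).round(4),np.linalg.norm(ay).round(4),'yaw',np.degrees([np.arctan2(ax[1],ax[0]),np.arctan2(-ay[0],ay[1])]).round(1), 'near',((m-ax/2)*1000).round(0)[:2])
a=(4.5,255,170)
rect('shelf',[(298,30),(747,65),(744,365),(280,340)],*a,.05)
rect('A',[(316,94),(374,93),(377,273),(322,275)],*a,.053)
rect('B',[(451,125),(507,135),(483,315),(426,306)],*a,.053)
rect('C',[(542,149),(600,149),(603,331),(543,331)],*a,.053)
rect('D',[(650,128),(706,126),(717,309),(661,311)],*a,.053)
rect('stage',[(97,57),(530,83),(508,378),(68,350)],4.4,130,160,.03)
rect('tray',[(50,176),(191,179),(189,386),(46,384)],*a,.012)
print(W([(89,216),(151,216),(84,343),(150,345)],*a,.021).round(4))
print('rack', [p2w(c,u,v,z).round(3) for u,v,z in [(74,265,0),(138,268,0.0),(138,266,0.06),(144,238,.06),(80,227,.1),(145,232,.1)]])
```

```text
shelf [ 576.6 -271.7   50. ] L 0.2188 0.3217 yaw [-2.5 -2.5] near [ 467. -267.]
A [ 583.9 -151.6   53. ] L 0.1292 0.0398 yaw [1.6 2.9] near [ 519. -153.]
B [ 559.8 -235.7   53. ] L 0.1302 0.04 yaw [-7.9 -8.4] near [ 495. -227.]
C [ 547.6 -309.3   53. ] L 0.1292 0.0414 yaw [-0.2  1.4] near [ 483. -309.]
D [ 564.7 -387.8   53. ] L 0.1304 0.0395 yaw [2.  3.4] near [ 500. -390.]
stage [583.9 275.1  30. ] L 0.2186 0.3188 yaw [-1.8 -2.2] near [475. 279.]
tray [517.1   7.1  12. ] L 0.1499 0.1015 yaw [0.5 0.3] near [442.   6.]
[[ 0.5617  0.0296  0.021 ]
 [ 0.5628 -0.0147  0.021 ]
 [ 0.4705  0.0308  0.021 ]
 [ 0.4701 -0.0159  0.021 ]]
rack [array([0.397, 0.665, 0.   ]), array([0.392, 0.461, 0.   ]), array([0.394, 0.445, 0.06 ]), array([0.481, 0.433, 0.06 ]), array([0.505, 0.619, 0.1  ]), array([0.494, 0.42 , 0.1  ])]
```

```bash
cat >> h.py <<'E'
def go(x,y,z,yaw=90,s=None):
    s=s or arm.state(); R=Ro.from_euler('xyz',s['tcp_rot'],degrees=True); p=s['tcp_pos']
    d=R.inv().apply(np.array([x,y,z])-p)*1000
    w=(R.inv()*Ro.from_euler('xyz',[180,0,yaw],degrees=True)).as_rotvec(degrees=True)
    return np.r_[d,w].round(1).tolist()
E
python3 - <<'E'
from h import *
c=arm.calibration("top")
print('beaker',p2w(c,291,160,.09),p2w(c,291,168,0),'bottle',p2w(c,458,273,.05),p2w(c,472,270,.17),'spout',p2w(c,470,305,.19))
print(go(.672,-.15,.2), arm.tips_ahead)
E
```

```text
beaker [ 0.73483206 -0.01876526  0.09      ] [ 7.33979529e-01 -2.11533875e-02 -2.22044605e-16] bottle [ 0.39571656 -0.54456734  0.05      ] [ 0.39620114 -0.54296372  0.17      ] spout [ 0.29683827 -0.52508826  0.19      ]
[-562.4, 685.9, 50.3, -0.0, 0.1, -17.8] 0.019
```

Emit:
servo_tool:
  deltas:
    - [-562, 686, 0, 0, 0, -17.8, 30]
    - [-562, 686, 0, 0, 0, -17.8, 30]
    - [-562, 686, 0, 0, 0, -17.8, 30]
    - [-562, 686, 0, 0, 0, -17.8, 30]
    - [-562, 686, 0, 0, 0, -17.8, 30]
    - [-562, 686, 0, 0, 0, -17.8, 30]
    - [-562, 686, 0, 0, 0, -17.8, 30]
    - [-562, 686, 0, 0, 0, -17.8, 30]
    - [-562, 686, 0, 0, 0, -17.8, 30]
    - [-562, 686, 0, 0, 0, -17.8, 30]
    - [-562, 686, 0, 0, 0, -17.8, 30]
    - [-562, 686, 0, 0, 0, -17.8, 30]
    - [-562, 686, 0, 0, 0, -17.8, 30]
    - [-562, 686, 0, 0, 0, -17.8, 30]
    - [-562, 686, 0, 0, 0, -17.8, 30]
    - [-562, 686, 0, 0, 0, -17.8, 30]
    - [-562, 686, 50, 0, 0, -17.8, 30]
    - [-562, 686, 80, 0, 0, -17.8, 30]
    - [-562, 686, 100, 0, 0, -17.8, 30]
    - [-562, 686, 100, 0, 0, -17.8, 30]
  force: 30

```text
time_s: 2.15
tcp_pos: [0.6689, -0.1508, 0.143]
tcp_rot: [-179.3, -0.2, 89.9]
wrist_force: [-0.9, 0.7, -0.6]
grip_width: 0.03
```

Run:
```python
from h import *
s=arm.state();print({k:np.round(s[k],3) for k in('time_s','tcp_pos','tcp_rot','wrist_force','grip_width')},arm.tips_ahead)
im=arm.camera("wrist");cv2.imwrite("pics/w1.png",im[:,:,::-1])
print(go(.672,-.15,.09))
```

```text
{'time_s': np.float64(2.15), 'tcp_pos': array([ 0.669, -0.151,  0.143]), 'tcp_rot': array([-1.79287e+02, -1.59000e-01,  8.98830e+01]), 'wrist_force': array([-0.948,  0.74 , -0.619]), 'grip_width': np.float64(0.03)} 0.019
[-0.2, 2.5, 56.3, -0.5, -0.1, -0.0]
```

View pics/w1.png

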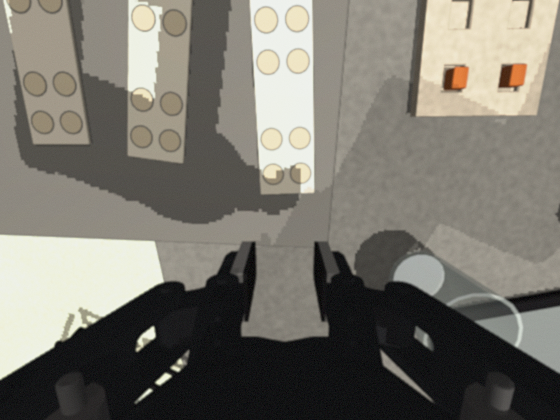

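Run:
```python
from h import *
c=arm.calibration("wrist")
for u,v,z in [(260,193,.053),(315,191,.053),(251,0,.053),(311,0,.053),(329,247,.05),(34,144,.053),(89,144,.053),(127,157,.053),(184,163,.053)]: print(u,v,p2w(c,u,v,z).round(4))
```

```text
260 193 [ 0.6509 -0.1665  0.053 ]
315 191 [ 0.6495 -0.1252  0.053 ]
251 0 [ 0.5242 -0.1694  0.053 ]
311 0 [ 0.5242 -0.1308  0.053 ]
329 247 [ 0.6959 -0.1125  0.05  ]
34 144 [ 0.6145 -0.3283  0.053 ]
89 144 [ 0.6146 -0.2888  0.053 ]
127 157 [ 0.6239 -0.2628  0.053 ]
184 163 [ 0.6283 -0.2217  0.053 ]
```

Emit:
servo_tool:
  deltas:
    - [4, 4, 45, -0.5, 0, 0, 30]
    - [4, 4, 62, -0.5, 0, 0, 30]
    - [4, 4, 68, -0.5, 0, 0, 30]
    - [4, 4, 68, -0.5, 0, 0, 30]
    - [4, 4, 68, -0.5, 0, 0, 30]

```text
time_s: 2.7
tcp_pos: [0.6746, -0.1458, 0.0805]
tcp_rot: [179.8, -0.0, 90.0]
wrist_force: [-0.3, 0.5, 0.7]
grip_width: 0.0297
```

Emit:
servo_tool:
  deltas:
    - [0, 0, 1, 0, 0, 0, 30]
    - [0, 0, 2, 0, 0, 0, 30]
    - [0, 0, 3, 0, 0, 0, 30]
    - [0, 0, 3, 0, 0, 0, 30]

```text
time_s: 3.1
tcp_pos: [0.6747, -0.1459, 0.0778]
tcp_rot: [179.8, -0.0, 90.0]
wrist_force: [-0.1, -1.2, -0.6]
grip_width: 0.0301
```

Emit:
servo_tool:
  deltas:
    - [0, 0, 3, 0, 0, 0, 30]
    - [0, 0, 6, 0, 0, 0, 30]
    - [0, 0, 6, 0, 0, 0, 30]
    - [0, 0, 6, 0, 0, 0, 30]

```text
time_s: 3.5
tcp_pos: [0.6745, -0.1458, 0.0713]
tcp_rot: [179.8, -0.0, 90.0]
wrist_force: [-0.8, 0.2, -0.7]
grip_width: 0.0299
```

Emit:
servo_tool:
  deltas:
    - [0, 0, 1, 0, 0, 0, 30]
    - [0, 0, 2, 0, 0, 0, 30]
    - [0, 0, 2, 0, 0, 0, 30]

```text
time_s: 3.8
tcp_pos: [0.6744, -0.1458, 0.0692]
tcp_rot: [179.8, -0.0, 90.0]
wrist_force: [-0.2, -0.4, 1.2]
grip_width: 0.0299
```

Emit:
servo_tool:
  deltas:
    - [0, 0, 1, 0, 0, 0, 30]
    - [0, 0, 2, 0, 0, 0, 30]
    - [0, 0, 2, 0, 0, 0, 30]

```text
time_s: 4.1
tcp_pos: [0.6746, -0.1458, 0.0687]
tcp_rot: [179.8, -0.0, 90.0]
wrist_force: [-1.6, 0.5, 6.2]
grip_width: 0.0298
```

Emit:
servo_tool:
  deltas:
    - [0, 0, 1, 0, 0, 0, 30]
    - [0, 0, 2, 0, 0, 0, 30]
    - [0, 0, 2, 0, 0, 0, 30]

```text
time_s: 4.4
tcp_pos: [0.6746, -0.1458, 0.0686]
tcp_rot: [179.8, -0.0, 90.0]
wrist_force: [-4.0, 1.5, 10.3]
grip_width: 0.0302
```

Emit:
servo_tool:
  deltas:
    - [0, 0, -1, 0, 0, 0, 30]
    - [0, -8, -1.2, 0, 0, 0, 30]
    - [0, -18, -1.2, 0, 0, 0, 30]
    - [0, -30, -1.2, 0, 0, 0, 30]
    - [0, -42, -1.2, 0, 0, 0, 30]
    - [0, -54, -1.2, 0, 0, 0, 30]
    - [0, -60, -1.2, 0, 0, 0, 30]
    - [0, -60, -1.2, 0, 0, 0, 30]

```text
time_s: 5.2
tcp_pos: [0.6132, -0.1457, 0.0694]
tcp_rot: [179.9, -0.0, 90.0]
wrist_force: [-0.3, 0.2, 0.6]
grip_width: 0.0297
```

Run:
```python
from h import *
im=arm.camera("wrist");cv2.imwrite("pics/w2.png",im[:,:,::-1])
```

```text
(no output)
```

View pics/w2.png

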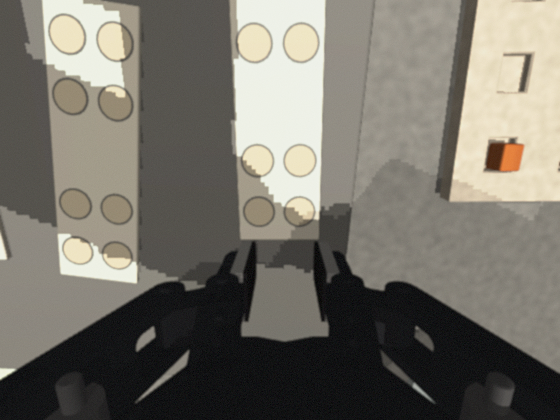

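Run:
```python
from h import *
c=arm.calibration("wrist")
for u,v,z in [(241,240,.053),(318,240,.053),(236,0,.053),(326,0,.053)]: print(u,v,p2w(c,u,v,z).round(4))
```

```text
241 240 [ 0.6028 -0.1664  0.053 ]
318 240 [ 0.6029 -0.1274  0.053 ]
236 0 [ 0.4972 -0.1642  0.053 ]
326 0 [ 0.4972 -0.1271  0.053 ]
```

Emit:
servo_tool:
  deltas:
    - [0, -6, -0.2, 0, 0, 0, 30]
    - [0, -16, -0.2, 0, 0, 0, 30]
    - [0, -28, -0.2, 0, 0, 0, 30]
    - [0, -38, -0.2, 0, 0, 0, 30]
    - [0, -43, -0.2, 0, 0, 0, 30]
    - [0, -45, -0.2, 0, 0, 0, 30]
    - [0, -45, -0.2, 0, 0, 0, 30]

```text
time_s: 5.95
tcp_pos: [0.5685, -0.1457, 0.0695]
tcp_rot: [179.9, -0.0, 90.0]
wrist_force: [-0.0, -0.5, 1.2]
grip_width: 0.03
```

Emit:
servo_tool:
  deltas:
    - [0, 3, -20, 0, 0, 0, 30]
    - [0, 0, -40, 0, 0, 0, 55]
    - [0, -45, -40, 0, 0, 0, 55]
    - [0, -90, -40, 0, 0, 0, 55]
    - [0, -118.5, -40, 0, 0, 0, 55]
    - [0, -118.5, -40, 0, 0, 0, 55]
    - [0, -118.5, -25, 0, 0, 0, 55]
    - [0, -118.5, -10, 0, 0, 0, 55]
    - [0, -118.5, -2, 0, 0, 0, 55]
    - [0, -118.5, 2, 0, 0, 0, 55]
    - [0, -118.5, 2, 0, 0, 0, 55]

```text
time_s: 7.05
tcp_pos: [0.4504, -0.1457, 0.0668]
tcp_rot: [179.9, -0.1, 90.0]
wrist_force: [0.1, 0.4, 0.1]
grip_width: 0.0552
```

Run:
```python
from h import *
im=arm.camera("wrist");cv2.imwrite("pics/w3.png",im[:,:,::-1])
print(arm.tips_ahead)
im=arm.camera("side");crop(im,220,150,200,150,4,"pics/s3.png")
```

```text
0.019
```

View pics/w3.png

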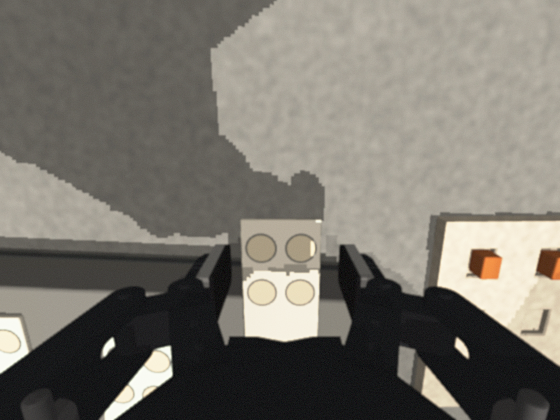

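View pics/s3.png

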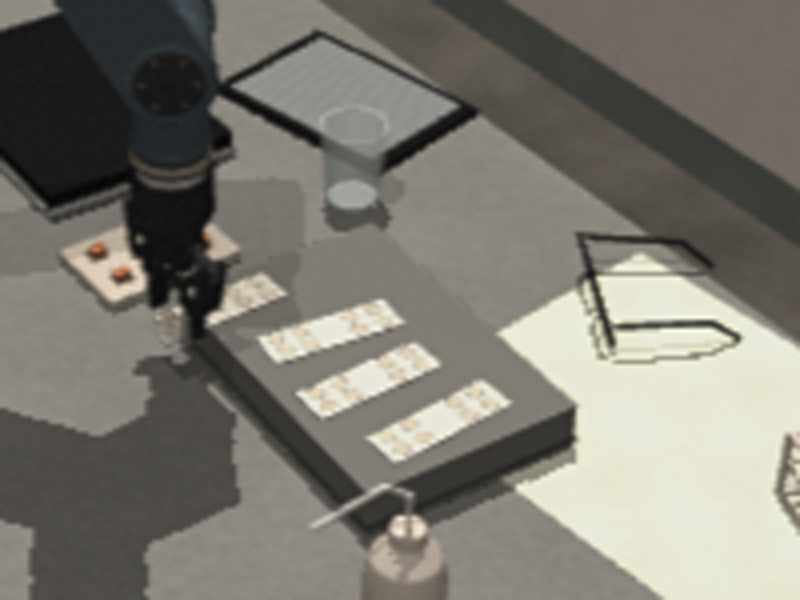

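Emit:
servo_tool:
  deltas:
    - [0, 0, 0, 0, 0, 0, 46]
    - [0, 0, 0, 0, 0, 0, 36]
    - [0, 0, 0, 0, 0, 0, 36]
    - [0, 0, 0, 0, 0, 0, 36]
    - [0, 0, 0, 0, 0, 0, 36]
  force: 30

```text
time_s: 7.65
tcp_pos: [0.4509, -0.146, 0.0677]
tcp_rot: [179.8, 0.0, 90.0]
wrist_force: [0.7, 0.6, 1.6]
grip_width: 0.0387
```

Emit:
servo_tool:
  deltas:
    - [0, 0, -4, 0, 0, 0, 36]
    - [0, 0, -10, 0, 0, 0, 36]
    - [0, 0, -20, 0, 0, 0, 36]
    - [0, 0, -40, 0, 0, 0, 36]
    - [0, 0, -60, 0, 0, 0, 36]
    - [0, 0, -60, 0, 0, 0, 36]

```text
time_s: 8.25
tcp_pos: [0.452, -0.1467, 0.1303]
tcp_rot: [179.5, 0.2, 90.0]
wrist_force: [-0.2, -0.2, -0.4]
grip_width: 0.0384
```

Run:
```python
from h import *
im=arm.camera("wrist");cv2.imwrite("pics/w4.png",im[:,:,::-1])
im=arm.camera("side");crop(im,220,150,200,150,4,"pics/s4.png")
```

```text
(no output)
```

View pics/w4.png

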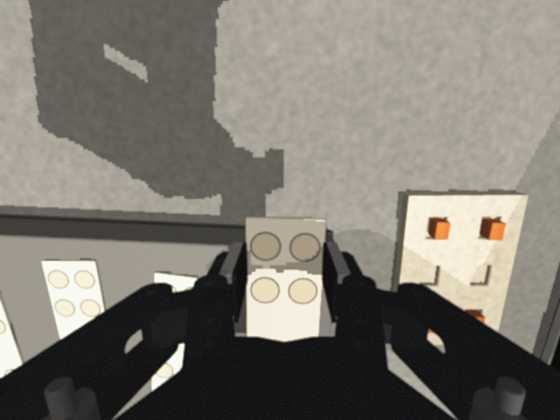

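View pics/s4.png

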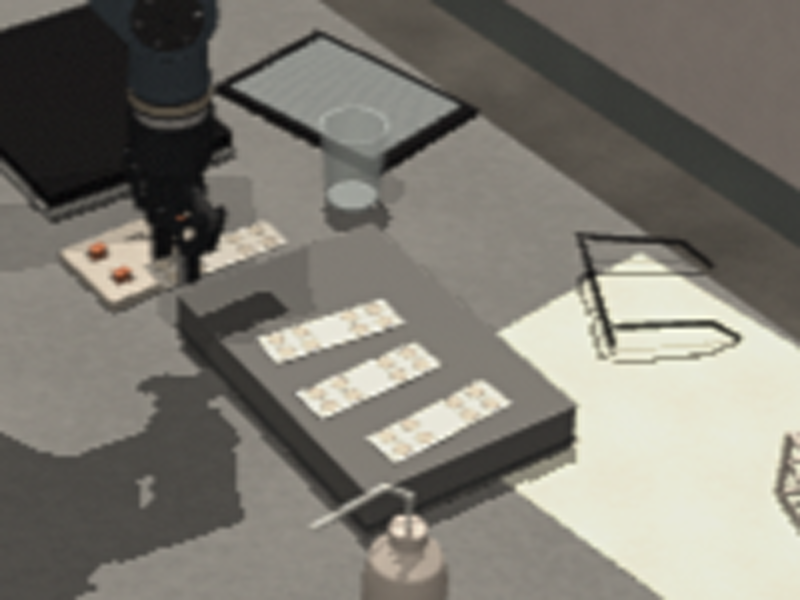

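Emit:
servo_tool:
  deltas:
    - [40, 8, 0, 0, 0, 0, 36]
    - [85, 16, 0, 0, 0, 0, 36]
    - [130, 25, 0, 0, 0, 0, 36]
    - [175, 33, 0, 0, 0, 0, 36]
    - [220, 42, 0, 0, 0, 0, 36]
    - [265, 50, 0, 0, 0, 0, 36]
    - [310, 60, 0, 0, 0, 0, 36]
    - [355, 70, 0, 0, 0, 0, 36]
    - [400, 78, 0, 0, 0, 0, 36]
    - [445, 86, 0, 0, 0, 0, 36]
    - [485, 93, 0, 0, 0, 0, 36]
    - [510, 95, 0, 0, 0, 0, 36]
    - [521, 95.5, 0, 0, 0, 0, 36]
    - [521, 95.5, 0, 0, 0, 0, 36]
    - [521, 95.5, 20, 0, 0, 0, 36]
    - [521, 95.5, 45, 0, 0, 0, 36]
    - [521, 95.5, 65, 0, 0, 0, 36]
    - [521, 95.5, 70, 0, 0, 0, 36]
    - [521, 95.5, 70, 0, 0, 0, 36]

```text
time_s: 10.25
tcp_pos: [0.5462, 0.373, 0.0573]
tcp_rot: [179.9, 0.1, 89.9]
wrist_force: [0.4, -0.4, 0.6]
grip_width: 0.0382
```

Run:
```python
from h import *
print(go(.5475,.375,.0500))
im=arm.camera("wrist");cv2.imwrite("pics/w5.png",im[:,:,::-1])
im=arm.camera("side");crop(im,150,100,200,150,4,"pics/s5.png")
```

```text
[2.1, 1.3, 7.3, 0.1, 0.1, -0.1]
```

View pics/w5.png

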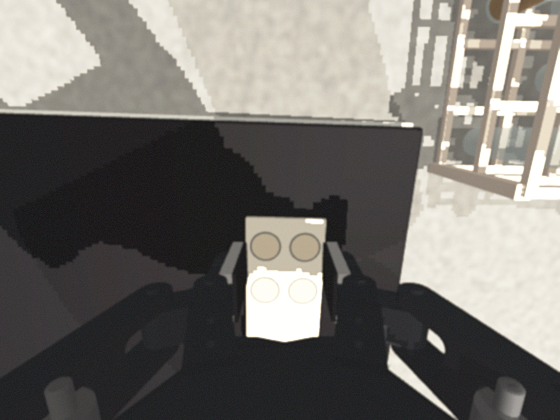

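View pics/s5.png

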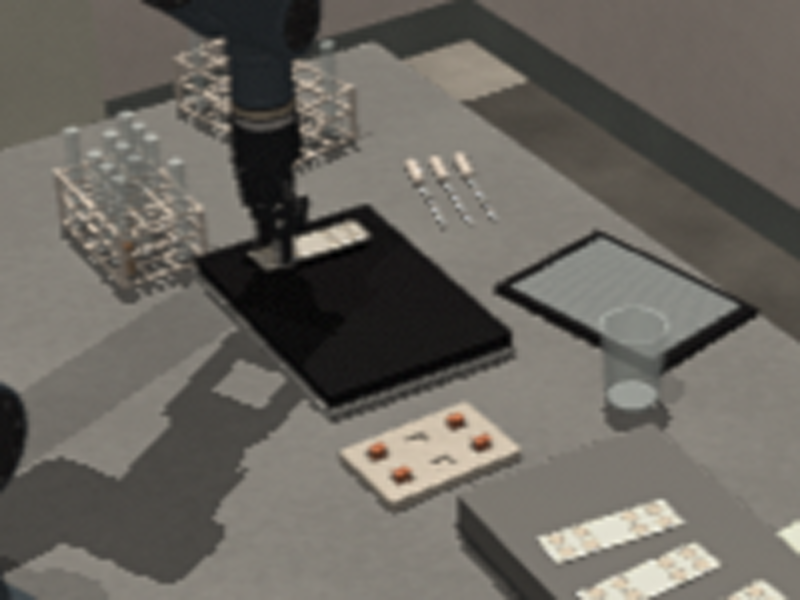

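Emit:
servo_tool:
  deltas:
    - [2, 1, 4, 0, 0, 0, 36]
    - [2, 1, 7.3, 0, 0, 0, 36]
    - [2, 1, 7.3, 0, 0, 0, 36]

```text
time_s: 10.65
tcp_pos: [0.5485, 0.3762, 0.052]
tcp_rot: [179.7, 0.0, 89.9]
wrist_force: [-0.6, -0.2, -0.5]
grip_width: 0.0381
```

Emit:
servo_tool:
  deltas:
    - [0, 0, 0, 0, 0, 0, 44]
    - [0, 0, 0, 0, 0, 0, 50]
    - [0, 0, 0, 0, 0, 0, 50]
    - [0, 0, -10, 0, 0, 0, 50]
    - [0, 0, -40, 0, 0, 0, 50]
    - [0, 0, -70, 0, 0, 0, 50]
    - [0, 0, -70, 0, 0, 0, 40]

```text
time_s: 11.35
tcp_pos: [0.5512, 0.3779, 0.1275]
tcp_rot: [179.1, -0.2, 89.9]
wrist_force: [1.5, -0.3, 0.8]
grip_width: 0.04
```

Run:
```python
from h import *
im=arm.camera("wrist");cv2.imwrite("pics/w6.png",im[:,:,::-1])
im=arm.camera("side");crop(im,150,100,200,150,4,"pics/s6.png")
print(go(.640,-.229,.12))
```

```text
[-605.4, 92.1, 3.9, 0.4, -0.0, -0.1]
```

View pics/w6.png

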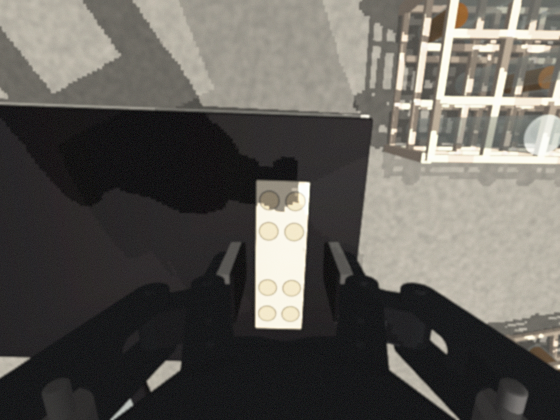

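View pics/s6.png

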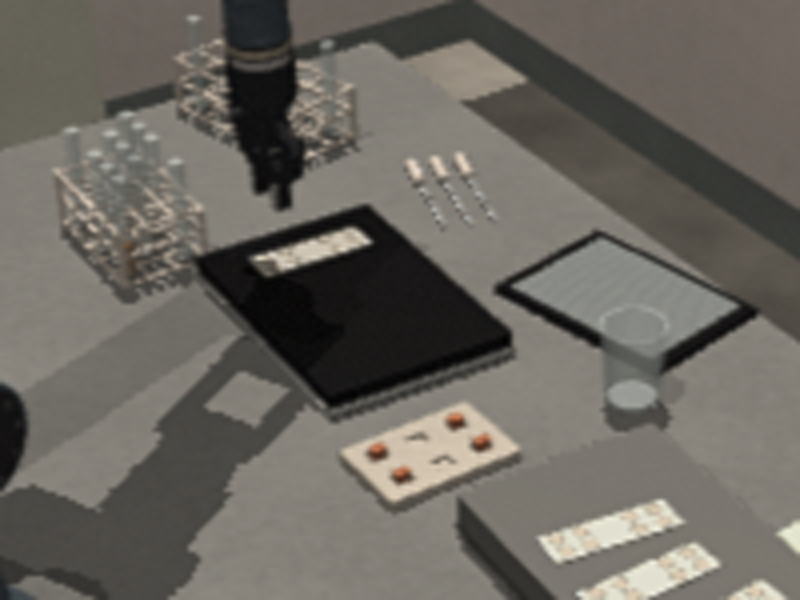

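Run:
```python
from h import *
print(go(.647,-.245,.1275,83))
c=arm.calibration("wrist")
P=[p2w(c,u,v,.033) for u,v in [(257,181),(309,182),(303,329),(256,329)]]
print(np.round(P,3),np.mean(P,0).round(3))
```

```text
[-621.4, 99.2, -3.5, 0.4, -0.1, 6.9]
[[0.521 0.358 0.033]
 [0.522 0.396 0.033]
 [0.649 0.394 0.033]
 [0.649 0.354 0.033]] [0.585 0.375 0.033]
```

Emit:
servo_tool:
  deltas:
    - [-48, 8, -3, 0, 0, 0.7, 30]
    - [-96, 16, -3, 0, 0, 1.4, 30]
    - [-144, 24, -3, 0, 0, 2, 30]
    - [-192, 32, -3, 0, 0, 3, 30]
    - [-240, 40, -3, 0, 0, 3.5, 30]
    - [-288, 47, -3, 0, 0, 4, 30]
    - [-336, 54, -3, 0, 0, 4.5, 30]
    - [-384, 62, -3, 0, 0, 5, 30]
    - [-432, 70, -3, 0, 0, 5.5, 30]
    - [-480, 78, -3, 0, 0, 6, 30]
    - [-528, 86, -3, 0, 0, 6.5, 30]
    - [-576, 93, -3, 0, 0, 6.9, 30]
    - [-615, 99, -3, 0, 0, 6.9, 30]
    - [-621, 99, 10, 0, 0, 6.9, 30]
    - [-621, 99, 35, 0, 0, 6.9, 30]
    - [-621, 99, 48, 0, 0, 6.9, 30]
    - [-621, 99, 50, 0, 0, 6.9, 30]

```text
time_s: 13.15
tcp_pos: [0.6449, -0.2425, 0.0703]
tcp_rot: [180.0, -0.3, 83.1]
wrist_force: [-0.7, -0.6, 0.0]
grip_width: 0.0299
```

Run:
```python
from h import *
im=arm.camera("wrist");cv2.imwrite("pics/w7.png",im[:,:,::-1])
print(go(.647,-.245,.0697,83))
```

```text
[-2.0, 1.4, 1.8, 0.2, -0.2, 0.1]
```

View pics/w7.png

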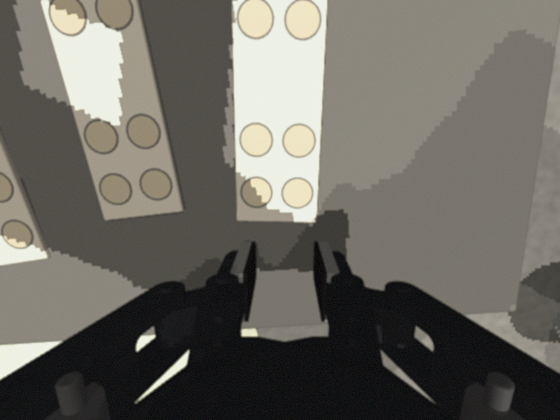

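Run:
```python
from h import *
c=arm.calibration("wrist")
P=[p2w(c,u,v,.053) for u,v in [(237,221),(316,222),(234,0),(328,0)]];print(np.round(P,4), arm.state()['tcp_pos'])
a=(P[0]+P[1]-P[2]-P[3]);print(np.degrees(np.arctan2(a[1],a[0])))
```

```text
[[ 0.6226 -0.2627  0.053 ]
 [ 0.628  -0.2231  0.053 ]
 [ 0.5268 -0.248   0.053 ]
 [ 0.5315 -0.2091  0.053 ]] [ 0.64583621 -0.24284785  0.071532  ]
-8.482365048164452
```

Emit:
servo_tool:
  deltas:
    - [-3, 0, 1.5, 0, 0, 1, 30]
    - [-3, -5, 1.5, 0, 0, 1, 30]
    - [-3, -14, 1.5, 0, 0, 1, 30]
    - [-3, -26, 1.5, 0, 0, 1, 30]
    - [-3, -38, 1.5, 0, 0, 1, 30]
    - [-3, -50, 1.5, 0, 0, 1, 30]
    - [-3, -62, 1.5, 0, 0, 1, 30]
    - [-3, -73, 1.5, 0, 0, 1, 30]
    - [-3, -80, 1.5, 0, 0, 1, 30]
    - [-3, -82, 1.5, 0, 0, 1, 30]
    - [-3, -82, 1.5, 0, 0, 1, 30]

```text
time_s: 14.3
tcp_pos: [0.5643, -0.2362, 0.0704]
tcp_rot: [179.8, -0.2, 82.1]
wrist_force: [-0.2, 0.3, 2.5]
grip_width: 0.0301
```

Run:
```python
from h import *
im=arm.camera("wrist");cv2.imwrite("pics/w8.png",im[:,:,::-1])
```

```text
(no output)
```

View pics/w8.png

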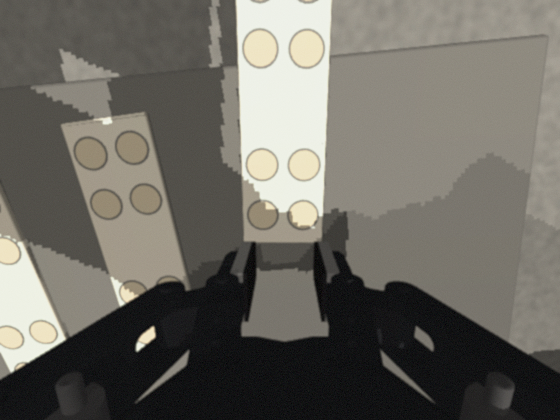

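Emit:
servo_tool:
  deltas:
    - [0, 3, -20, 0, 0, 0, 30]
    - [0, 0, -40, 0, 0, 0, 55]
    - [0, -45, -40, 0, 0, 0, 55]
    - [0, -90, -40, 0, 0, 0, 55]
    - [0, -118.5, -40, 0, 0, 0, 55]
    - [0, -118.5, -40, 0, 0, 0, 55]
    - [0, -118.5, -25, 0, 0, 0, 55]
    - [0, -118.5, -10, 0, 0, 0, 55]
    - [0, -118.5, -1, 0, 0, 0, 55]
    - [0, -118.5, 3, 0, 0, 0, 55]
    - [0, -118.5, 3, 0, 0, 0, 55]

```text
time_s: 15.45
tcp_pos: [0.4473, -0.2198, 0.0662]
tcp_rot: [179.8, -0.2, 82.1]
wrist_force: [-0.1, -0.5, -0.1]
grip_width: 0.055
```

Run:
```python
from h import *
im=arm.camera("wrist");cv2.imwrite("pics/w9.png",im[:,:,::-1])
```

```text
(no output)
```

View pics/w9.png

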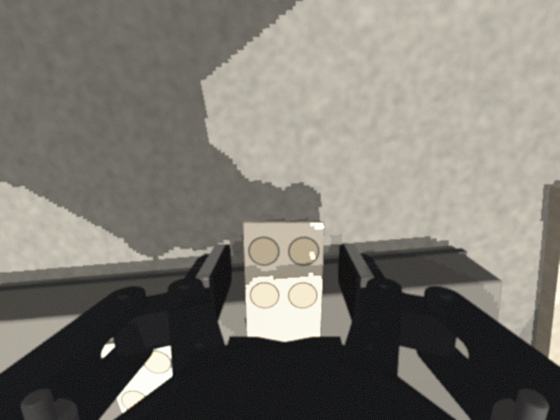

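Aligned; grip and lift.

Emit:
servo_tool:
  deltas:
    - [0, 0, -1, 0, 0, 0, 46]
    - [0, 0, -1, 0, 0, 0, 36]
    - [0, 0, -1, 0, 0, 0, 36]
    - [0, 0, -1, 0, 0, 0, 36]
    - [0, 0, -1, 0, 0, 0, 36]
    - [0, 0, -1, 0, 0, 0, 36]
  force: 30

```text
time_s: 16.1
tcp_pos: [0.4479, -0.2202, 0.068]
tcp_rot: [179.7, -0.1, 82.1]
wrist_force: [0.5, 0.7, 2.9]
grip_width: 0.0385
```

Emit:
servo_tool:
  deltas:
    - [0, 0, -4, 0, 0, 0, 36]
    - [0, 0, -10, 0, 0, 0, 36]
    - [0, 0, -20, 0, 0, 0, 36]
    - [0, 0, -40, 0, 0, 0, 36]
    - [0, 0, -60, 0, 0, 0, 36]
    - [0, 0, -60, 0, 0, 0, 36]

```text
time_s: 16.7
tcp_pos: [0.4488, -0.2213, 0.1306]
tcp_rot: [179.5, 0.0, 82.1]
wrist_force: [1.2, -0.2, -0.7]
grip_width: 0.0387
```

Run:
```python
from h import *
im=arm.camera("wrist");cv2.imwrite("pics/w10.png",im[:,:,::-1])
print(go(.5475,.300,.130))
```

```text
[529.5, 26.9, 0.0, 0.4, -0.0, -7.9]
```

View pics/w10.png

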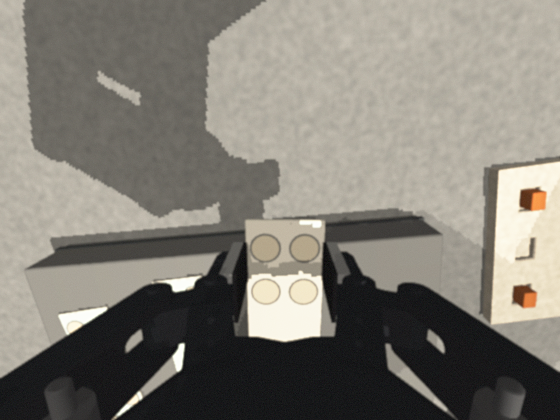

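Emit:
servo_tool:
  deltas:
    - [40, 2, 0, 0, 0, 0, 36]
    - [85, 4, 0, 0, 0, -1, 36]
    - [130, 6, 0, 0, 0, -2, 36]
    - [175, 9, 0, 0, 0, -3, 36]
    - [220, 11, 0, 0, 0, -4, 36]
    - [265, 13, 0, 0, 0, -5, 36]
    - [310, 16, 0, 0, 0, -6, 36]
    - [355, 18, 0, 0, 0, -7, 36]
    - [400, 21, 0, 0.2, 0, -7.9, 36]
    - [445, 23, 0, 0.4, 0, -7.9, 36]
    - [490, 26, 0, 0.4, 0, -7.9, 36]
    - [518, 27, 0, 0.4, 0, -7.9, 36]
    - [529, 27, 0, 0.4, 0, -7.9, 36]
    - [529.5, 27, 0, 0.4, 0, -7.9, 36]
    - [529.5, 27, 20, 0.4, 0, -7.9, 36]
    - [529.5, 27, 45, 0.4, 0, -7.9, 36]
    - [529.5, 27, 65, 0.4, 0, -7.9, 36]
    - [529.5, 27, 72, 0.4, 0, -7.9, 36]
    - [529.5, 27, 72, 0.4, 0, -7.9, 36]

```text
time_s: 18.65
tcp_pos: [0.5472, 0.298, 0.0567]
tcp_rot: [-179.8, 0.1, 89.9]
wrist_force: [-0.2, 0.5, -1.0]
grip_width: 0.0381
```

Run:
```python
from h import *
im=arm.camera("wrist");cv2.imwrite("pics/w11.png",im[:,:,::-1])
print(go(.5475,.300,.0500))
```

```text
[1.4, -0.6, 7.8, -0.0, 0.0, -0.1]
```

View pics/w11.png

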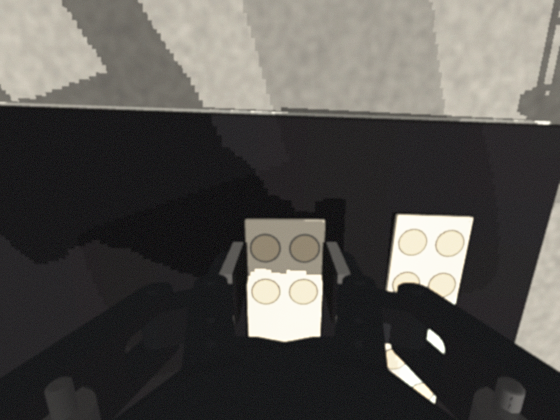

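Emit:
servo_tool:
  deltas:
    - [1, 0, 4, 0, 0, 0, 36]
    - [1, 0, 6.8, 0, 0, 0, 36]
    - [1, 0, 6.8, 0, 0, 0, 36]
    - [1, 0, 6.8, 0, 0, 0, 36]

```text
time_s: 19.1
tcp_pos: [0.5482, 0.2998, 0.0514]
tcp_rot: [-180.0, 0.0, 89.9]
wrist_force: [-0.4, -0.1, 0.2]
grip_width: 0.0381
```

Emit:
servo_tool:
  deltas:
    - [0, 0, 0, 0, 0, 0, 44]
    - [0, 0, 0, 0, 0, 0, 50]
    - [0, 0, 0, 0, 0, 0, 50]
    - [0, 0, -10, 0, 0, 0, 50]
    - [0, 0, -40, 0, 0, 0, 50]
    - [0, 0, -70, 0, 0, 0, 50]
    - [0, 0, -70, 0, 0, 0, 40]

```text
time_s: 19.8
tcp_pos: [0.5512, 0.3009, 0.1264]
tcp_rot: [179.5, -0.2, 89.9]
wrist_force: [1.5, 0.7, -0.8]
grip_width: 0.0402
```

Run:
```python
from h import *
im=arm.camera("wrist");cv2.imwrite("pics/w12.png",im[:,:,::-1])
print(go(.637,-.3085,.1275,90))
```

```text
[-608.8, 87.7, -3.6, 0.3, -0.1, -0.1]
```

View pics/w12.png

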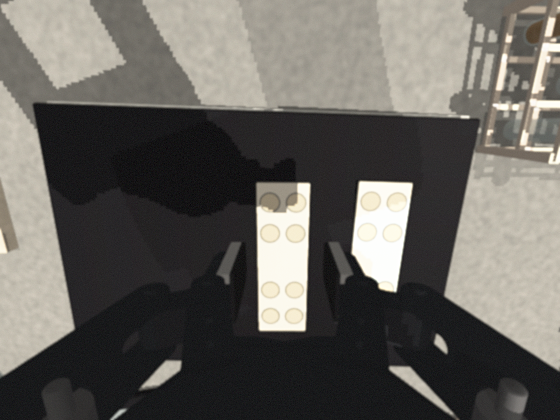

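Emit:
servo_tool:
  deltas:
    - [-48, 7, -3, 0, 0, 0, 30]
    - [-96, 14, -3, 0, 0, 0, 30]
    - [-144, 21, -3, 0, 0, 0, 30]
    - [-192, 28, -3, 0, 0, 0, 30]
    - [-240, 35, -3, 0, 0, 0, 30]
    - [-288, 42, -3, 0, 0, 0, 30]
    - [-336, 49, -3, 0, 0, 0, 30]
    - [-384, 56, -3, 0, 0, 0, 30]
    - [-432, 63, -3, 0, 0, 0, 30]
    - [-480, 70, -3, 0, 0, 0, 30]
    - [-528, 77, -3, 0, 0, 0, 30]
    - [-576, 84, -3, 0.3, 0, 0, 30]
    - [-605, 88, -3, 0.3, 0, 0, 30]
    - [-609, 88, 10, 0.3, 0, 0, 30]
    - [-609, 88, 35, 0.3, 0, 0, 30]
    - [-609, 88, 48, 0.3, 0, 0, 30]
    - [-609, 88, 52, 0.3, 0, 0, 30]

```text
time_s: 21.55
tcp_pos: [0.6352, -0.306, 0.0687]
tcp_rot: [-179.6, -0.4, 90.0]
wrist_force: [-4.6, 2.7, 9.7]
grip_width: 0.0298
```

Run:
```python
from h import *
im=arm.camera("wrist");cv2.imwrite("pics/w13.png",im[:,:,::-1])
print(arm.state()['tcp_pos'],arm.calibration("wrist"))
```

```text
[ 0.63571701 -0.30619075  0.06954879] {'fx': 294.48679267489615, 'fy': 294.48679267489615, 'cx': 284.3914946983523, 'cy': 206.66008470960998, 'T': array([[ 8.89029100e-04,  9.66255443e-01,  2.57584217e-01,
         5.69828375e-01],
       [ 9.99978650e-01, -2.52656187e-03,  6.02635541e-03,
        -3.05570701e-01],
       [ 6.47380118e-03,  2.57573360e-01, -9.66237059e-01,
         1.92935342e-01],
       [ 0.00000000e+00,  0.00000000e+00,  0.00000000e+00,
         1.00000000e+00]])}
```

View pics/w13.png

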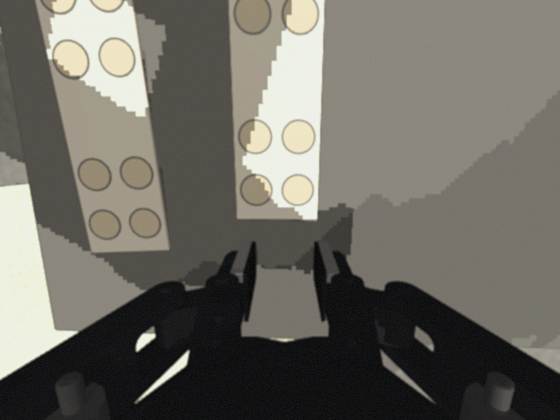

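Run:
```python
from h import *
c=arm.calibration("wrist")
P=[p2w(c,u,v,.053) for u,v in [(237,220),(318,220),(228,0),(325,0),(92,251),(168,249)]];print(np.round(P,4), arm.state()['tcp_pos'], arm.state()['tcp_rot'])
a=(P[0]+P[1]-P[2]-P[3]);print(np.degrees(np.arctan2(a[1],a[0])))
```

```text
[[ 0.6139 -0.3283  0.053 ]
 [ 0.6141 -0.288   0.053 ]
 [ 0.5186 -0.328   0.053 ]
 [ 0.5185 -0.2878  0.053 ]
 [ 0.6303 -0.4028  0.053 ]
 [ 0.6293 -0.3641  0.053 ]] [ 0.63571701 -0.30619075  0.06954879] [-179.7021869    -0.31263941   90.0068292 ]
-0.14760759807237772
```

Emit:
servo_tool:
  deltas:
    - [-2, 0, -0.6, -0.3, -0.3, 0, 30]
    - [-2, -5, -0.6, -0.3, -0.3, 0, 30]
    - [-2, -14, -0.6, -0.3, -0.3, 0, 30]
    - [-2, -26, -0.6, -0.3, -0.3, 0, 30]
    - [-2, -38, -0.6, -0.3, -0.3, 0, 30]
    - [-2, -50, -0.6, -0.3, -0.3, 0, 30]
    - [-2, -62, -0.6, -0.3, -0.3, 0, 30]
    - [-2, -70, -0.6, -0.3, -0.3, 0, 30]
    - [-2, -74, -0.6, -0.3, -0.3, 0, 30]
    - [-2, -74.5, -0.6, -0.3, -0.3, 0, 30]

```text
time_s: 22.6
tcp_pos: [0.561, -0.3085, 0.0709]
tcp_rot: [180.0, 0.0, 90.0]
wrist_force: [0.4, -0.2, 1.7]
grip_width: 0.0299
```

Run:
```python
from h import *
im=arm.camera("wrist");cv2.imwrite("pics/w14.png",im[:,:,::-1])
c=arm.calibration("wrist");print(arm.state()['tcp_pos'])
```

```text
[ 0.56114381 -0.30845507  0.07080463]
```

View pics/w14.png

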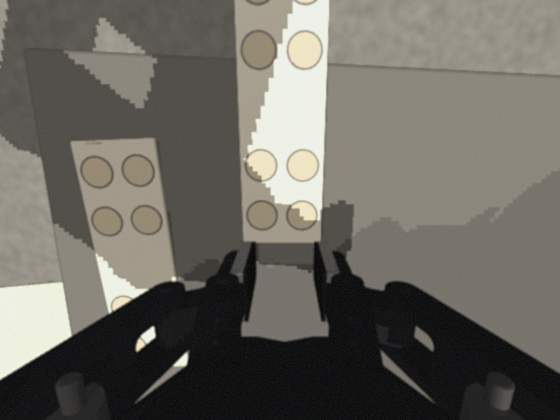

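Emit:
servo_tool:
  deltas:
    - [0, 3, -20, 0, 0, 0, 30]
    - [0, 0, -40, 0, 0, 0, 55]
    - [0, -45, -40, 0, 0, 0, 55]
    - [0, -90, -40, 0, 0, 0, 55]
    - [0, -118.5, -40, 0, 0, 0, 55]
    - [0, -118.5, -40, 0, 0, 0, 55]
    - [0, -118.5, -25, 0, 0, 0, 55]
    - [0, -118.5, -10, 0, 0, 0, 55]
    - [0, -118.5, -1, 0, 0, 0, 55]
    - [0, -118.5, 3, 0, 0, 0, 55]
    - [0, -118.5, 3, 0, 0, 0, 55]

```text
time_s: 23.75
tcp_pos: [0.443, -0.3083, 0.0672]
tcp_rot: [-180.0, -0.0, 90.0]
wrist_force: [-0.4, 0.5, 0.1]
grip_width: 0.0549
```

Run:
```python
from h import *
im=arm.camera("wrist");cv2.imwrite("pics/w15.png",im[:,:,::-1])
```

```text
(no output)
```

View pics/w15.png

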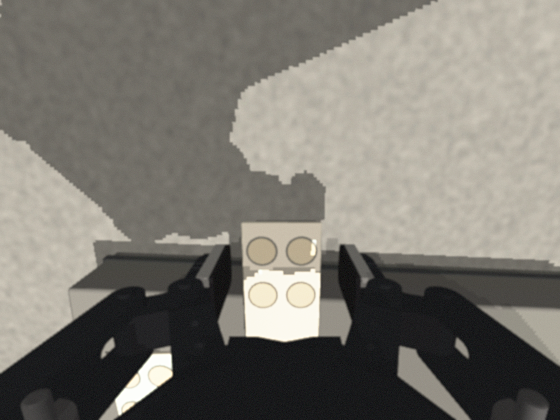

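Emit:
servo_tool:
  deltas:
    - [-1, 0, 0, 0, 0, 0, 46]
    - [-1, 0, 0, 0, 0, 0, 36]
    - [-1, 0, 0, 0, 0, 0, 36]
    - [-1, 0, 0, 0, 0, 0, 36]
    - [-1, 0, 0, 0, 0, 0, 36]
    - [-1, 0, 0, 0, 0, 0, 36]
  force: 30

```text
time_s: 24.4
tcp_pos: [0.4436, -0.3099, 0.068]
tcp_rot: [179.9, 0.1, 90.0]
wrist_force: [1.1, -0.1, 1.3]
grip_width: 0.038
```

Emit:
servo_tool:
  deltas:
    - [0, 0, -4, 0, 0, 0, 36]
    - [0, 0, -10, 0, 0, 0, 36]
    - [0, 0, -20, 0, 0, 0, 36]
    - [0, 0, -40, 0, 0, 0, 36]
    - [0, 0, -60, 0, 0, 0, 36]
    - [0, 0, -60, 0, 0, 0, 36]

```text
time_s: 25.0
tcp_pos: [0.4447, -0.3111, 0.1308]
tcp_rot: [179.7, 0.3, 90.0]
wrist_force: [0.3, -0.3, -1.3]
grip_width: 0.0384
```

Run:
```python
from h import *
im=arm.camera("wrist");cv2.imwrite("pics/w16.png",im[:,:,::-1])
print(go(.5475,.225,.130))
```

```text
[535.4, 103.7, -2.1, 0.2, 0.2, 0.0]
```

View pics/w16.png

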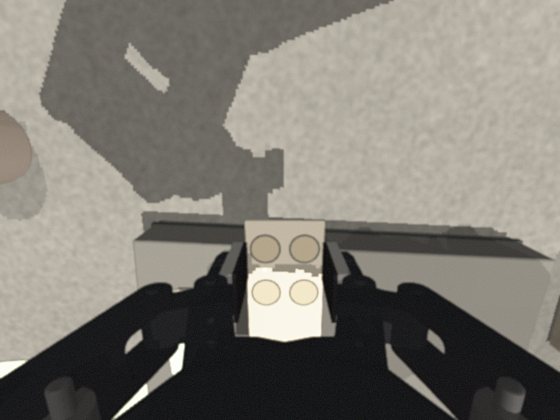

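Emit:
servo_tool:
  deltas:
    - [40, 8, 0, 0, 0, 0, 36]
    - [85, 16, 0, 0, 0, 0, 36]
    - [130, 25, 0, 0, 0, 0, 36]
    - [175, 33, 0, 0, 0, 0, 36]
    - [220, 42, 0, 0, 0, 0, 36]
    - [265, 50, 0, 0, 0, 0, 36]
    - [310, 60, 0, 0, 0, 0, 36]
    - [355, 70, 0, 0, 0, 0, 36]
    - [400, 79, 0, 0, 0, 0, 36]
    - [445, 88, 0, 0, 0, 0, 36]
    - [490, 97, 0, 0.2, 0.2, 0, 36]
    - [520, 103, 0, 0.2, 0.2, 0, 36]
    - [534, 104, 0, 0.2, 0.2, 0, 36]
    - [535.5, 104, 0, 0.2, 0.2, 0, 36]
    - [535.5, 104, 20, 0.2, 0.2, 0, 36]
    - [535.5, 104, 45, 0.2, 0.2, 0, 36]
    - [535.5, 104, 65, 0.2, 0.2, 0, 36]
    - [535.5, 104, 72, 0.2, 0.2, 0, 36]
    - [535.5, 104, 72, 0.2, 0.2, 0, 36]

```text
time_s: 26.95
tcp_pos: [0.547, 0.2232, 0.0548]
tcp_rot: [-179.8, 0.1, 89.9]
wrist_force: [-0.5, -0.4, -0.7]
grip_width: 0.0383
```

Run:
```python
from h import *
im=arm.camera("wrist");cv2.imwrite("pics/w17.png",im[:,:,::-1])
print(go(.5475,.225,.0500))
```

```text
[1.4, -0.3, 5.8, -0.1, 0.0, -0.1]
```

View pics/w17.png

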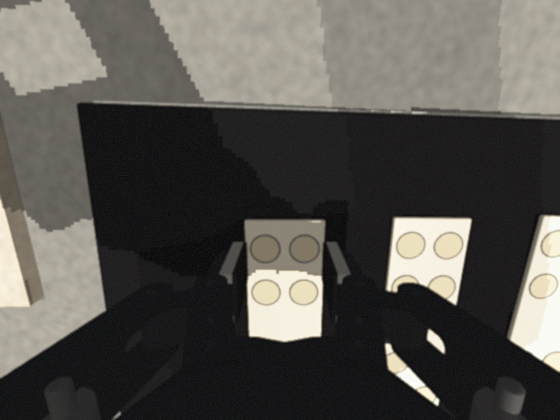

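Emit:
servo_tool:
  deltas:
    - [1, 0, 3, 0, 0, 0, 36]
    - [1, 0, 4.8, 0, 0, 0, 36]
    - [1, 0, 4.8, 0, 0, 0, 36]
    - [1, 0, 4.8, 0, 0, 0, 36]

```text
time_s: 27.4
tcp_pos: [0.5481, 0.2247, 0.0514]
tcp_rot: [-180.0, 0.0, 90.0]
wrist_force: [0.4, 0.3, -0.2]
grip_width: 0.0385
```

Emit:
servo_tool:
  deltas:
    - [0, 0, 0, 0, 0, 0, 44]
    - [0, 0, 0, 0, 0, 0, 50]
    - [0, 0, 0, 0, 0, 0, 50]
    - [0, 0, -10, 0, 0, 0, 50]
    - [0, 0, -40, 0, 0, 0, 50]
    - [0, 0, -70, 0, 0, 0, 50]
    - [0, 0, -70, 0, 0, 0, 40]

```text
time_s: 28.1
tcp_pos: [0.5511, 0.2255, 0.126]
tcp_rot: [179.5, -0.1, 90.0]
wrist_force: [1.1, -0.2, 0.2]
grip_width: 0.0401
```

Run:
```python
from h import *
im=arm.camera("wrist");cv2.imwrite("pics/w18.png",im[:,:,::-1])
im=arm.camera("top");crop(im,125,150,310,120,2.5,"pics/t18.png");cv2.imwrite("pics/top18.png",im[:,:,::-1])
print(go(.652,-.3835,.1275,92))
```

```text
[-608.3, 103.9, -4.6, 0.1, 0.0, -2.0]
```

View pics/w18.png

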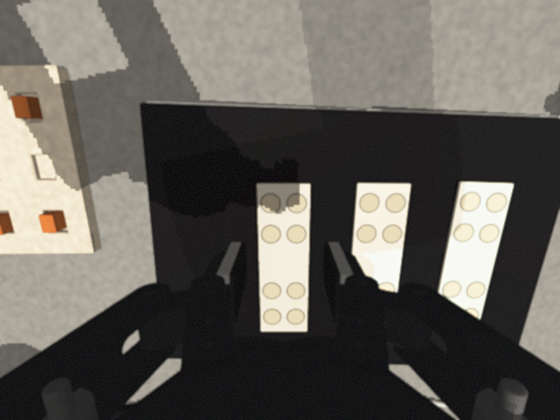

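View pics/t18.png

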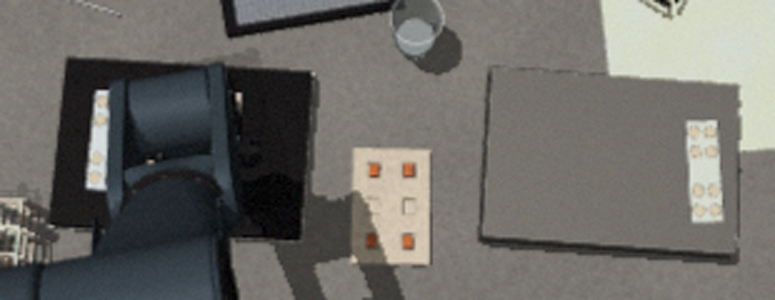

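Emit:
servo_tool:
  deltas:
    - [-48, 8, -3, 0, 0, 0, 30]
    - [-96, 16, -3, 0, 0, -0.5, 30]
    - [-144, 24, -3, 0, 0, -1, 30]
    - [-192, 32, -3, 0, 0, -1.5, 30]
    - [-240, 40, -3, 0, 0, -2, 30]
    - [-288, 48, -3, 0, 0, -2.5, 30]
    - [-336, 57, -3, 0, 0, -2.5, 30]
    - [-384, 65, -3, 0, 0, -2.5, 30]
    - [-432, 73, -3, 0, 0, -2.5, 30]
    - [-480, 81, -3, 0, 0, -2.5, 30]
    - [-528, 89, -3, 0, 0, -2.5, 30]
    - [-576, 97, -3, 0.1, 0, -2.5, 30]
    - [-603, 103, -3, 0.1, 0, -2.5, 30]
    - [-608, 104, 10, 0.1, 0, -2.5, 30]
    - [-608, 104, 33, 0.1, 0, -2.5, 30]
    - [-608, 104, 44, 0.1, 0, -2.5, 30]
    - [-608, 104, 48, 0.1, 0, -2.5, 30]

```text
time_s: 29.9
tcp_pos: [0.6504, -0.3803, 0.0712]
tcp_rot: [-179.7, -0.3, 92.5]
wrist_force: [0.1, -0.0, -0.0]
grip_width: 0.03
```

Run:
```python
from h import *
im=arm.camera("wrist");cv2.imwrite("pics/w19.png",im[:,:,::-1])
print(arm.state()['tcp_pos'],arm.state()['tcp_rot'])
```

```text
[ 0.65093591 -0.38072383  0.07193373] [-179.77113802   -0.21331091   92.53014515]
```

View pics/w19.png

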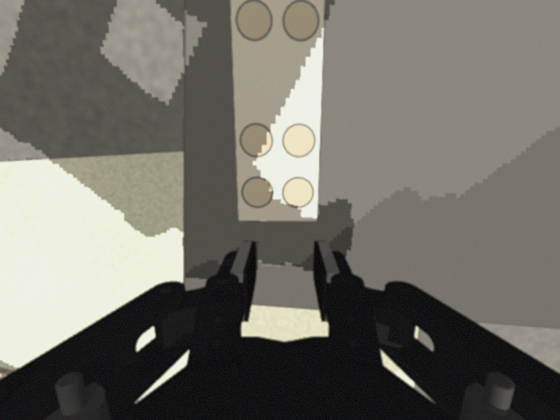

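Run:
```python
from h import *
c=arm.calibration("wrist")
P=[p2w(c,u,v,.053) for u,v in [(238,221),(318,221),(231,0),(326,0)]]+[p2w(c,185,250,.05),p2w(c,184,0,.05)];print(np.round(P,4))
a=(P[0]+P[1]-P[2]-P[3]);print(np.degrees(np.arctan2(a[1],a[0])))
```

```text
[[ 0.6315 -0.4036  0.053 ]
 [ 0.6299 -0.3631  0.053 ]
 [ 0.5341 -0.4068  0.053 ]
 [ 0.5323 -0.3668  0.053 ]
 [ 0.6498 -0.4321  0.05  ]
 [ 0.5339 -0.4274  0.05  ]]
2.0238621513264974
```

Emit:
servo_tool:
  deltas:
    - [-2.5, 0, 1.6, -0.2, -0.2, 0, 30]
    - [-2.5, -5, 1.6, -0.2, -0.2, 0, 30]
    - [-2.5, -14, 1.6, -0.2, -0.2, 0, 30]
    - [-2.5, -26, 1.6, -0.2, -0.2, 0, 30]
    - [-2.5, -38, 1.6, -0.2, -0.2, 0, 30]
    - [-2.5, -50, 1.6, -0.2, -0.2, 0, 30]
    - [-2.5, -62, 1.6, -0.2, -0.2, 0, 30]
    - [-2.5, -74, 1.6, -0.2, -0.2, 0, 30]
    - [-2.5, -85, 1.6, -0.2, -0.2, 0, 30]
    - [-2.5, -91, 1.6, -0.2, -0.2, 0, 30]
    - [-2.5, -93, 1.6, -0.2, -0.2, 0, 30]
    - [-2.5, -93, 1.6, -0.2, -0.2, 0, 30]

```text
time_s: 31.15
tcp_pos: [0.5581, -0.3877, 0.0711]
tcp_rot: [-180.0, 0.0, 92.5]
wrist_force: [0.3, 0.1, 2.5]
grip_width: 0.0302
```

Run:
```python
from h import *
im=arm.camera("wrist");cv2.imwrite("pics/w20.png",im[:,:,::-1])
```

```text
(no output)
```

View pics/w20.png

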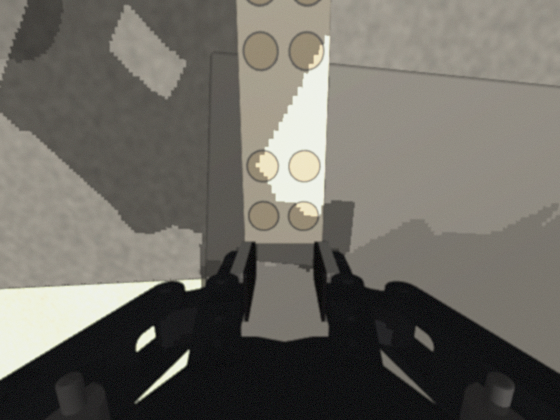

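Emit:
servo_tool:
  deltas:
    - [0, 3, -20, 0, 0, 0, 30]
    - [0, 0, -40, 0, 0, 0, 55]
    - [0, -45, -40, 0, 0, 0, 55]
    - [0, -90, -40, 0, 0, 0, 55]
    - [0, -118.5, -40, 0, 0, 0, 55]
    - [0, -118.5, -40, 0, 0, 0, 55]
    - [0, -118.5, -25, 0, 0, 0, 55]
    - [0, -118.5, -10, 0, 0, 0, 55]
    - [0, -118.5, -1, 0, 0, 0, 55]
    - [0, -118.5, 3.3, 0, 0, 0, 55]
    - [0, -118.5, 3.3, 0, 0, 0, 55]

```text
time_s: 32.3
tcp_pos: [0.4399, -0.3923, 0.0666]
tcp_rot: [-179.9, -0.1, 92.6]
wrist_force: [-0.6, 0.1, 0.0]
grip_width: 0.0552
```

Run:
```python
from h import *
im=arm.camera("wrist");cv2.imwrite("pics/w21.png",im[:,:,::-1])
```

```text
(no output)
```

View pics/w21.png

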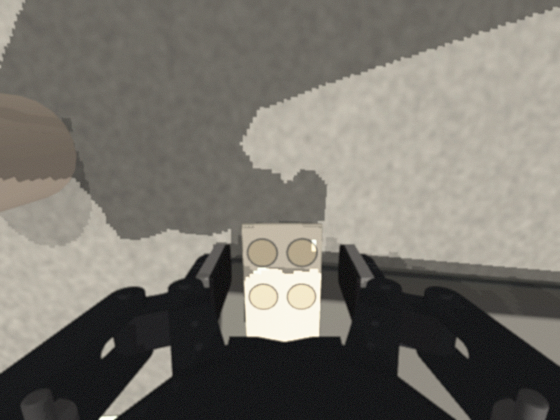

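Emit:
servo_tool:
  deltas:
    - [-1, 0, -0.5, 0, 0, 0, 46]
    - [-1, 0, -0.5, 0, 0, 0, 36]
    - [-1, 0, -0.5, 0, 0, 0, 36]
    - [-1, 0, -0.5, 0, 0, 0, 36]
    - [-1, 0, -0.5, 0, 0, 0, 36]
    - [-1, 0, -0.5, 0, 0, 0, 36]
  force: 30

```text
time_s: 32.95
tcp_pos: [0.4406, -0.3941, 0.0682]
tcp_rot: [180.0, 0.1, 92.6]
wrist_force: [2.0, -1.0, 1.9]
grip_width: 0.038
```

Emit:
servo_tool:
  deltas:
    - [0, 0, -4, 0, 0, 0, 36]
    - [0, 0, -10, 0, 0, 0, 36]
    - [0, 0, -20, 0, 0, 0, 36]
    - [0, 0, -40, 0, 0, 0, 36]
    - [0, 0, -60, 0, 0, 0, 36]
    - [0, 0, -60, 0, 0, 0, 36]

```text
time_s: 33.55
tcp_pos: [0.4418, -0.3955, 0.1313]
tcp_rot: [179.8, 0.3, 92.6]
wrist_force: [0.6, -1.6, -0.6]
grip_width: 0.0381
```

Run:
```python
from h import *
im=arm.camera("wrist");cv2.imwrite("pics/w22.png",im[:,:,::-1])
print(go(.5475,.150,.130))
```

```text
[539.5, 130.7, -2.0, 0.1, 0.2, 2.6]
```

View pics/w22.png

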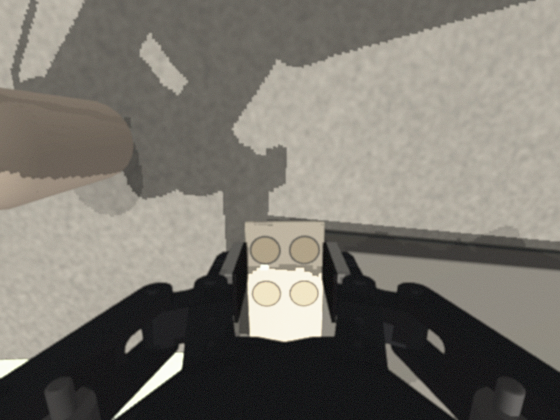

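Emit:
servo_tool:
  deltas:
    - [40, 9, 0, 0, 0, 0, 36]
    - [85, 20, 0, 0, 0, 0.5, 36]
    - [130, 31, 0, 0, 0, 1, 36]
    - [175, 42, 0, 0, 0, 1.5, 36]
    - [220, 53, 0, 0, 0, 2, 36]
    - [265, 64, 0, 0, 0, 2.6, 36]
    - [310, 75, 0, 0, 0, 2.6, 36]
    - [355, 86, 0, 0, 0, 2.6, 36]
    - [400, 97, 0, 0, 0, 2.6, 36]
    - [445, 108, 0, 0, 0, 2.6, 36]
    - [490, 119, 0, 0.1, 0.2, 2.6, 36]
    - [525, 128, 0, 0.1, 0.2, 2.6, 36]
    - [538, 131, 0, 0.1, 0.2, 2.6, 36]
    - [539.5, 131, 0, 0.1, 0.2, 2.6, 36]
    - [539.5, 131, 20, 0.1, 0.2, 2.6, 36]
    - [539.5, 131, 45, 0.1, 0.2, 2.6, 36]
    - [539.5, 131, 65, 0.1, 0.2, 2.6, 36]
    - [539.5, 131, 73, 0.1, 0.2, 2.6, 36]
    - [539.5, 131, 73, 0.1, 0.2, 2.6, 36]

```text
time_s: 35.5
tcp_pos: [0.5468, 0.1482, 0.0537]
tcp_rot: [-179.8, 0.1, 89.9]
wrist_force: [-0.2, 0.4, -0.6]
grip_width: 0.0382
```

Run:
```python
from h import *
im=arm.camera("wrist");cv2.imwrite("pics/w23.png",im[:,:,::-1])
print(go(.5475,.150,.0500))
```

```text
[1.4, -0.1, 4.6, -0.1, 0.0, -0.1]
```

View pics/w23.png

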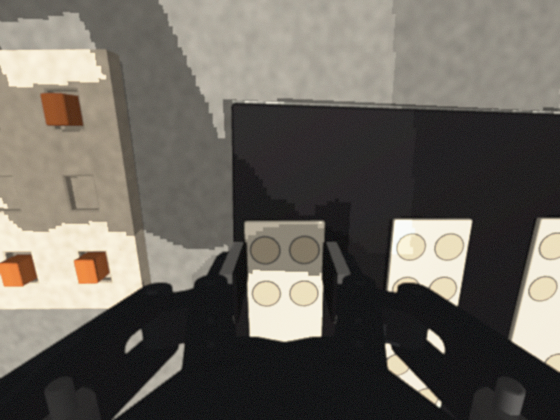

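Emit:
servo_tool:
  deltas:
    - [2, 0, 2, 0, 0, 0, 36]
    - [2, 0, 3.6, 0, 0, 0, 36]
    - [2, 0, 3.6, 0, 0, 0, 36]
    - [2, 0, 3.6, 0, 0, 0, 36]

```text
time_s: 35.95
tcp_pos: [0.5479, 0.1507, 0.0515]
tcp_rot: [-180.0, 0.0, 89.9]
wrist_force: [-0.6, -0.0, 0.1]
grip_width: 0.0383
```

Emit:
servo_tool:
  deltas:
    - [0, 0, 0, 0, 0, 0, 44]
    - [0, 0, 0, 0, 0, 0, 50]
    - [0, 0, 0, 0, 0, 0, 50]
    - [0, 0, -10, 0, 0, 0, 50]
    - [0, 0, -40, 0, 0, 0, 50]
    - [0, 0, -70, 0, 0, 0, 50]
    - [0, -30, -90, 0, 0, 0, 40]
    - [-50, -50, -130, 0, 0, 0, 35]
    - [-80, -50, -150, 0, 0, 0, 35]
    - [-80, -50, -150, 0, 0, 0, 35]

```text
time_s: 36.95
tcp_pos: [0.4994, 0.0677, 0.2057]
tcp_rot: [179.6, 0.1, 89.7]
wrist_force: [0.2, 0.1, 0.5]
grip_width: 0.0349
```

Run:
```python
from h import *
print(arm.state()['tcp_pos'])
im=arm.camera("wrist");cv2.imwrite("pics/w24.png",im[:,:,::-1])
im=arm.camera("top");crop(im,125,150,170,120,4.5,"pics/t24.png");cv2.imwrite("pics/top24.png",im[:,:,::-1])
print(arm.calibration("wrist")['T'].tolist())
```

```text
[0.4993663  0.06772722 0.20565574]
[[0.00515378386383793, 0.9641114283560636, 0.2654479086847627, 0.431470404916951], [0.9999866291853895, -0.005081498680694796, -0.0009590733020903891, 0.07174460327668442], [0.00042421966659828583, 0.26544930228649566, -0.9641247263467966, 0.32590953241040427], [0.0, 0.0, 0.0, 1.0]]
```

View pics/w24.png

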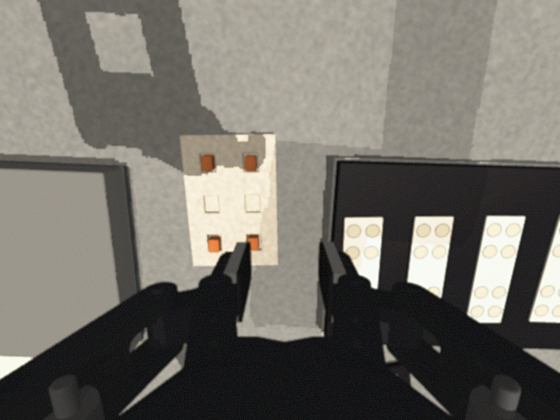

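View pics/t24.png

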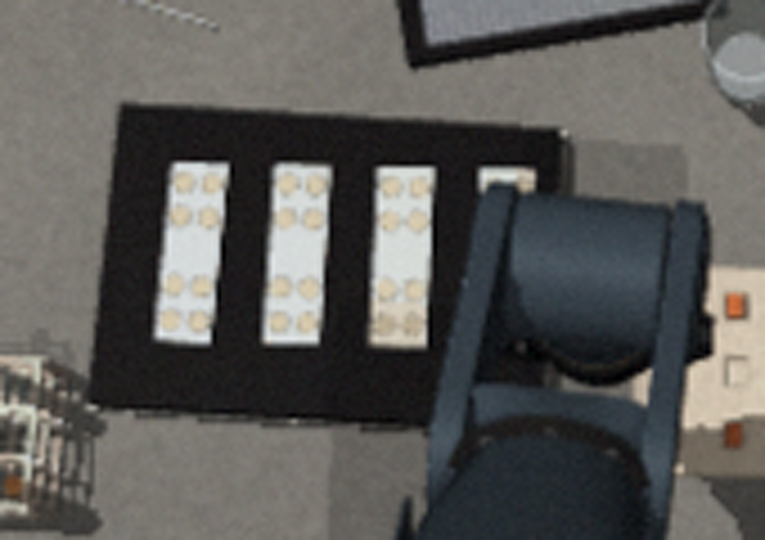

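Run:
```python
from h import *
c=arm.calibration("top")
for n,l in dict(A=[(171,162),(229,165),(211,345),(154,341)],B=[(273,164),(331,165),(320,347),(262,343)],C=[(377,165),(435,167),(428,347),(368,347)]).items():
    P=np.array([p2w(c,(x+.5)/4.5-.5+125,(y+.5)/4.5-.5+150,.033) for x,y in l]);print(n,P.mean(0).round(4),np.linalg.norm((P[0]+P[1]-P[2]-P[3])/2).round(3))
w=arm.calibration("wrist")
P=np.array([p2w(w,*q,.033) for q in [(343.5,216.5),(383.5,216.5),(413,216),(454,216.5),(408,299),(379,299),(488,215),(525,215)]]);print(P.round(4))
print('near mids',((P[0]+P[1])/2).round(4),((P[2]+P[3])/2).round(4),((P[6]+P[7])/2).round(4))
print('pieces',[p2w(w,u,v,.021).round(4).tolist() for u,v in[(207,162),(250.5,162),(214,244),(252.5,242)]])
im=cv2.imread("pics/w24.png")[:,:,::-1]; crop(im,170,120,290,210,2.7,"pics/c24.png")
```

```text
A [0.59   0.3737 0.033 ] 0.13
B [0.5907 0.2989 0.033 ] 0.131
C [0.5912 0.2239 0.033 ] 0.131
[[0.5231 0.1329 0.033 ]
 [0.5233 0.1746 0.033 ]
 [0.5229 0.2053 0.033 ]
 [0.5237 0.248  0.033 ]
 [0.621  0.2105 0.033 ]
 [0.6208 0.1777 0.033 ]
 [0.5222 0.2832 0.033 ]
 [0.5224 0.3217 0.033 ]]
near mids [0.5232 0.1538 0.033 ] [0.5233 0.2267 0.033 ] [0.5223 0.3024 0.033 ]
pieces [[0.4673, -0.0081, 0.021], [0.4675, 0.0368, 0.021], [0.5581, -0.0071, 0.021], [0.5559, 0.0358, 0.021]]
```

View pics/c24.png

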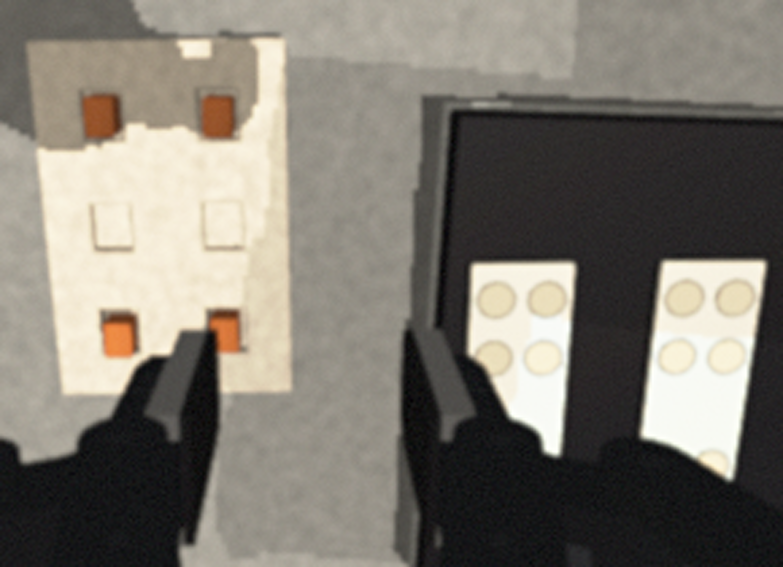

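Run:
```python
from h import *
print(arm.state()['tcp_pos'],go(.516,.008,.12))
```

```text
[0.49834061 0.07010067 0.20305443] [-62.0, 17.7, 83.1, 0.2, 0.0, -0.2]
```

Emit:
servo_tool:
  deltas:
    - [-30, 9, 30, 0.2, 0, -0.2, 30]
    - [-55, 15, 55, 0.2, 0, -0.2, 30]
    - [-62, 18, 63, 0.2, 0, -0.2, 30]
    - [-62, 18, 63, 0.2, 0, -0.2, 30]
    - [-62, 18, 63, 0.2, 0, -0.2, 30]
    - [-62, 18, 63, 0.2, 0, -0.2, 30]

```text
time_s: 37.65
tcp_pos: [0.5163, 0.0092, 0.1407]
tcp_rot: [-180.0, 0.0, 90.0]
wrist_force: [0.3, 0.6, -0.3]
grip_width: 0.0301
```

Run:
```python
from h import *
w=arm.calibration("wrist");print(arm.state()['tcp_pos'],arm.state()['tcp_rot'],w['T'].tolist())
im=arm.camera("wrist");cv2.imwrite("pics/w25.png",im[:,:,::-1])
crop(im,180,30,200,280,2.1,"pics/c25.png")
```

```text
[0.51627499 0.00922468 0.14072612] [-1.79998703e+02  2.17267618e-02  9.00442213e+01] [[0.0002062908275368011, 0.9648803851255697, 0.26268955031372265, 0.4497840044459683], [0.9999997944799998, -0.00035850608904149426, 0.0005315198414154446, 0.01051428303913645], [0.0006070288726018669, 0.26268938667809844, -0.9648802607798708, 0.2637815795497593], [0.0, 0.0, 0.0, 1.0]]
```

View pics/w25.png

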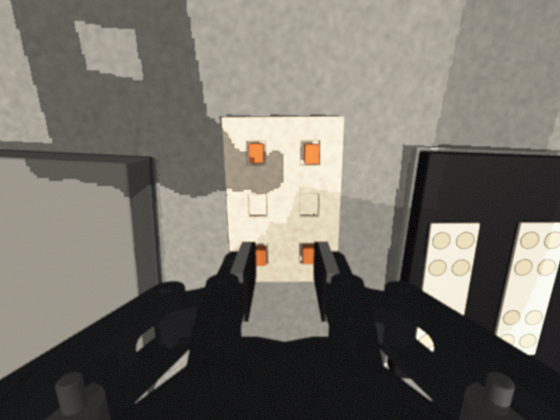

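View pics/c25.png

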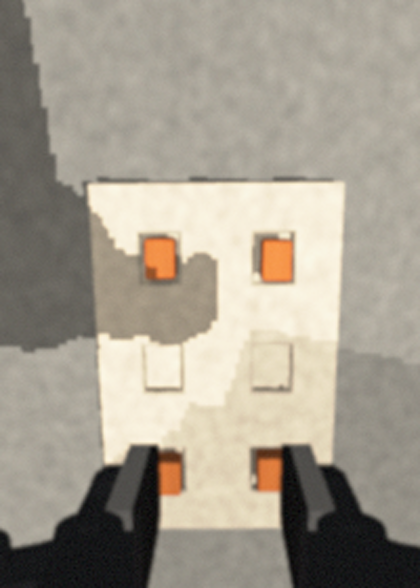

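Run:
```python
from h import *
w=arm.calibration("wrist")
f=lambda x,y:((x+.5)/2.1-.5+180,(y+.5)/2.1-.5+30)
print('pieces',[p2w(w,*q,.021).round(4).tolist() for q in[(256.5,153.5),(312,154),(261,257),(308,256)]])
print('tray',[p2w(w,*q,.012).round(4).tolist() for q in[(222,116),(343,116),(340,282),(230,282)]])
print('D near',[p2w(w,*q,.033).round(4).tolist() for q in[(432,223),(479,223),(518,222)]])
```

```text
pieces [[0.4712, -0.0122, 0.021], [0.4716, 0.033, 0.021], [0.5629, -0.0105, 0.021], [0.5619, 0.0317, 0.021]]
tray [[0.4416, -0.0405, 0.012], [0.4417, 0.0585, 0.012], [0.593, 0.0635, 0.012], [0.5929, -0.0413, 0.012]]
D near [[0.5268, 0.1324, 0.033], [0.5268, 0.1712, 0.033], [0.526, 0.2032, 0.033]]
```

Emit:
servo_tool:
  deltas:
    - [11, 23, 20, 0, 0, 0, 30]
    - [22, 46, 50, 0, 0, 0, 30]
    - [22, 46, 85, 0, 0, 0, 30]
    - [22, 46, 100, 0, 0, 0, 30]
    - [22, 46, 105, 0, 0, 0, 30]
    - [22, 46, 107, 0, 0, 0, 30]
    - [22, 46, 107, 0, 0, 0, 30]

```text
time_s: 38.4
tcp_pos: [0.5628, 0.031, 0.035]
tcp_rot: [179.9, 0.0, 90.0]
wrist_force: [-0.0, -0.3, -0.2]
grip_width: 0.0302
```

Run:
```python
from h import *
print(go(.5622,.0308,.0325),arm.state()['wrist_force'])
im=arm.camera("wrist");cv2.imwrite("pics/w26.png",im[:,:,::-1])
```

```text
[-0.2, -0.6, 2.5, 0.1, 0.0, 0.0] [-0.00403799 -0.29790409 -0.23191827]
```

View pics/w26.png

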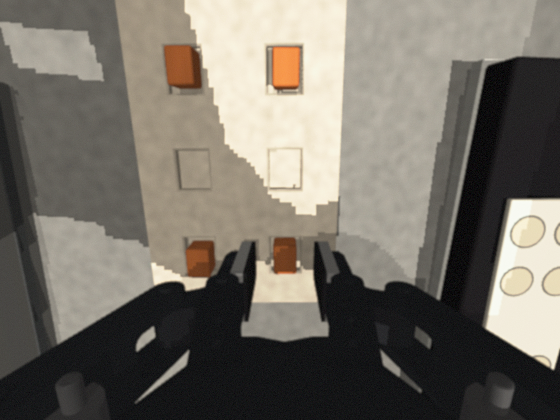

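Emit:
servo_tool:
  deltas:
    - [0, 0, 2, 0, 0, 0, 30]
    - [0, 0, 2, 0, 0, 0, 20]
    - [0, 0, 2, 0, 0, 0, 9]
    - [0, 0, 2, 0, 0, 0, 9]
    - [0, 0, 2, 0, 0, 0, 9]
    - [0, 0, 2, 0, 0, 0, 9]
  force: 30

```text
time_s: 39.05
tcp_pos: [0.5634, 0.0307, 0.034]
tcp_rot: [179.8, 0.1, 90.0]
wrist_force: [-0.9, -1.0, 6.0]
grip_width: 0.0108
```

Emit:
servo_tool:
  deltas:
    - [0, 0, -4, 0, 0, 0, 9]
    - [0, 0, -15, 0, 0, 0, 9]
    - [0, 0, -35, 0, 0, 0, 9]
    - [0, 0, -60, 0, 0, 0, 9]
    - [0, 0, -60, 0, 0, 0, 9]

```text
time_s: 39.55
tcp_pos: [0.5654, 0.0306, 0.0973]
tcp_rot: [179.4, 0.1, 90.0]
wrist_force: [0.8, -1.0, 0.4]
grip_width: 0.0106
```

Run:
```python
from h import *
print(go(.5905,.3745,.0925))
im=arm.camera("wrist");cv2.imwrite("pics/w27.png",im[:,:,::-1])
```

```text
[343.8, 25.4, 4.4, 0.6, 0.1, 0.0]
```

View pics/w27.png

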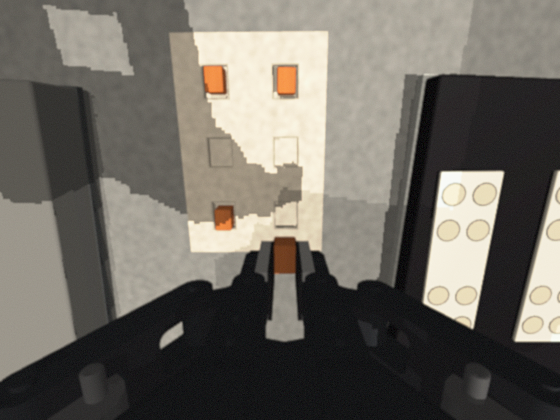

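Emit:
servo_tool:
  deltas:
    - [43, 4, 0, 0, 0, 0, 9]
    - [91, 8, 0, 0, 0, 0, 9]
    - [139, 12, 0, 0, 0, 0, 9]
    - [187, 16, 0, 0, 0, 0, 9]
    - [235, 19, 0, 0.3, 0, 0, 9]
    - [283, 22, 0, 0.6, 0, 0, 9]
    - [323, 25, 0, 0.6, 0, 0, 9]
    - [341, 25.5, 0, 0.6, 0, 0, 9]
    - [344, 25.5, 0, 0.6, 0, 0, 9]
    - [344, 25.5, 15, 0.6, 0, 0, 9]
    - [344, 25.5, 28, 0.6, 0, 0, 9]
    - [344, 25.5, 33, 0.6, 0, 0, 9]
    - [344, 25.5, 34, 0.6, 0, 0, 9]
    - [344, 25.5, 34, 0.6, 0, 0, 9]

```text
time_s: 41.0
tcp_pos: [0.5899, 0.3732, 0.0606]
tcp_rot: [-179.8, 0.1, 89.9]
wrist_force: [0.2, 0.1, -1.0]
grip_width: 0.0106
```

Run:
```python
from h import *
print(go(.5905,.3745,.0605))
im=arm.camera("wrist");cv2.imwrite("pics/w28.png",im[:,:,::-1])
```

```text
[1.3, 0.6, 0.1, -0.2, 0.1, -0.1]
```

View pics/w28.png

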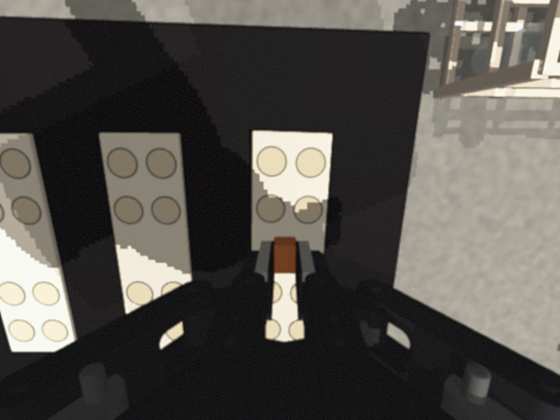

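Emit:
servo_tool:
  deltas:
    - [1, 0, 0.3, 0, 0, 0, 9]
    - [1, 0, 0.3, 0, 0, 0, 13]
    - [1, 0, 0.3, 0, 0, 0, 18]
    - [1, 0, 0.3, 0, 0, 0, 26]
    - [1, 0, -15, 0, 0, 0, 28]
    - [1, 0, -40, 0, 0, 0, 28]
    - [1, -10, -60, 0, 0, 0, 28]
    - [1, -10, -60, 0, 0, 0, 28]

```text
time_s: 41.85
tcp_pos: [0.5815, 0.3759, 0.1255]
tcp_rot: [179.9, -0.0, 90.0]
wrist_force: [0.8, 0.0, 0.5]
grip_width: 0.0281
```

Run:
```python
from h import *
print(go(.5625,-.0125,.1))
im=arm.camera("wrist");cv2.imwrite("pics/w29.png",im[:,:,::-1])
im=arm.camera("top");cv2.imwrite("pics/top29.png",im[:,:,::-1]);crop(im,240,190,70,90,6,"pics/t29.png")
```

```text
[-388.5, -19.1, 25.2, 0.1, -0.0, 0.0]
```

View pics/w29.png

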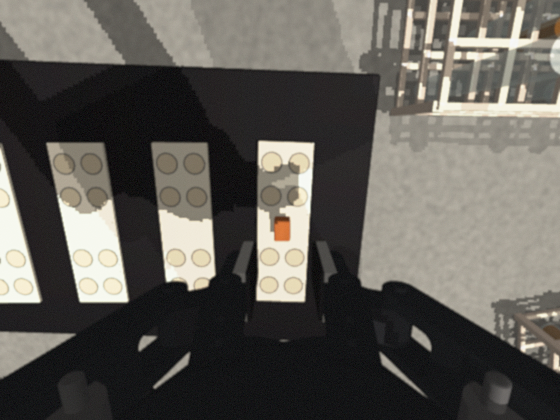

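View pics/t29.png

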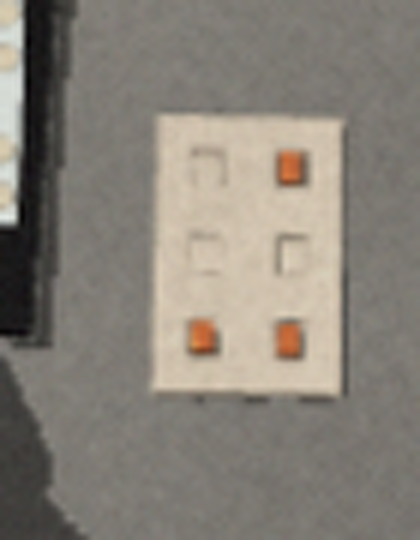

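Emit:
servo_tool:
  deltas:
    - [-46, -2, 0, 0, 0, 0, 30]
    - [-94, -5, 0, 0, 0, 0, 30]
    - [-142, -7, 0, 0, 0, 0, 30]
    - [-190, -9, 0, 0, 0, 0, 30]
    - [-238, -12, 0, 0, 0, 0, 30]
    - [-286, -14, 0, 0, 0, 0, 30]
    - [-334, -17, 10, 0, 0, 0, 30]
    - [-372, -19, 25, 0, 0, 0, 30]
    - [-388.5, -19, 45, 0, 0, 0, 30]
    - [-388.5, -19, 65, 0, 0, 0, 30]
    - [-388.5, -19, 80, 0, 0, 0, 30]
    - [-388.5, -19, 86, 0, 0, 0, 30]
    - [-388.5, -19, 88, 0, 0, 0, 30]
    - [-388.5, -19, 88, 0, 0, 0, 30]

```text
time_s: 43.35
tcp_pos: [0.5615, -0.013, 0.0347]
tcp_rot: [-179.9, 0.1, 90.1]
wrist_force: [-0.7, -0.1, 0.3]
grip_width: 0.0301
```

Run:
```python
from h import *
print(go(.5625,-.0125,.0335))
im=arm.camera("wrist");cv2.imwrite("pics/w30.png",im[:,:,::-1])
```

```text
[0.5, 1.0, 1.2, -0.1, 0.1, 0.1]
```

View pics/w30.png

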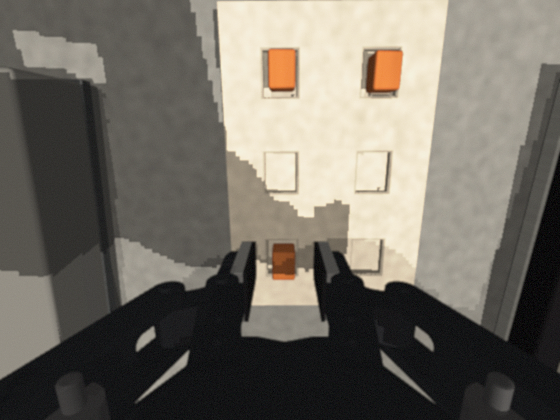

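Emit:
servo_tool:
  deltas:
    - [0, 2.5, 1, 0, 0, 0, 30]
    - [0, 2.5, 1, 0, 0, 0, 20]
    - [0, 2.5, 1, 0, 0, 0, 9]
    - [0, 2.5, 1, 0, 0, 0, 9]
    - [0, 2.5, 1, 0, 0, 0, 9]
    - [0, 2.5, 1, 0, 0, 0, 9]

```text
time_s: 44.0
tcp_pos: [0.5649, -0.0131, 0.0348]
tcp_rot: [179.9, 0.1, 90.0]
wrist_force: [0.1, 1.5, 5.7]
grip_width: 0.0105
```

Emit:
servo_tool:
  deltas:
    - [0, 0, -4, 0, 0, 0, 9]
    - [0, 0, -15, 0, 0, 0, 9]
    - [0, 0, -35, 0, 0, 0, 9]
    - [0, 0, -60, 0, 0, 0, 9]
    - [0, 0, -60, 0, 0, 0, 9]

```text
time_s: 44.5
tcp_pos: [0.5667, -0.0134, 0.098]
tcp_rot: [179.6, 0.2, 90.0]
wrist_force: [0.0, -0.6, -1.4]
grip_width: 0.0108
```

Run:
```python
from h import *
print(go(.5907,.2995,.0950))
im=arm.camera("wrist");cv2.imwrite("pics/w31.png",im[:,:,::-1])
```

```text
[312.9, 24.2, 2.2, 0.4, 0.2, 0.0]
```

View pics/w31.png

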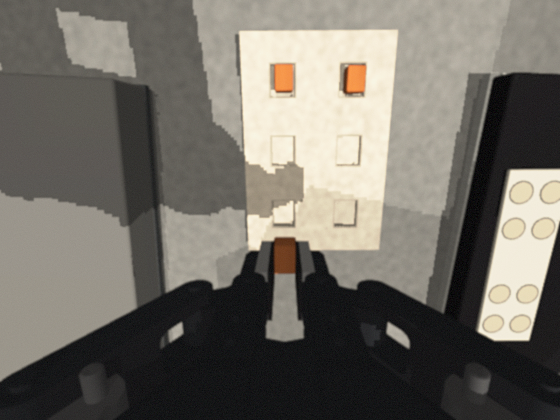

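Emit:
servo_tool:
  deltas:
    - [43, 4, 0, 0, 0, 0, 9]
    - [91, 8, 0, 0, 0, 0, 9]
    - [139, 12, 0, 0, 0, 0, 9]
    - [187, 16, 0, 0, 0, 0, 9]
    - [235, 19, 0, 0.3, 0, 0, 9]
    - [278, 22, 0, 0.4, 0.2, 0, 9]
    - [305, 24, 0, 0.4, 0.2, 0, 9]
    - [313, 24, 0, 0.4, 0.2, 0, 9]
    - [314, 24, 0, 0.4, 0.2, 0, 9]
    - [314, 24, 15, 0.4, 0.2, 0, 9]
    - [314, 24, 28, 0.4, 0.2, 0, 9]
    - [314, 24, 34, 0.4, 0.2, 0, 9]
    - [314, 24, 35.5, 0.4, 0.2, 0, 9]
    - [314, 24, 35.5, 0.4, 0.2, 0, 9]

```text
time_s: 45.95
tcp_pos: [0.5885, 0.2984, 0.0608]
tcp_rot: [-179.6, 0.1, 90.0]
wrist_force: [-3.5, -2.9, 9.5]
grip_width: 0.0106
```

Run:
```python
from h import *
print(go(.5907,.2995,.0608))
im=arm.camera("wrist");cv2.imwrite("pics/w32.png",im[:,:,::-1])
```

```text
[1.1, 2.2, -0.0, -0.4, 0.1, -0.0]
```

View pics/w32.png

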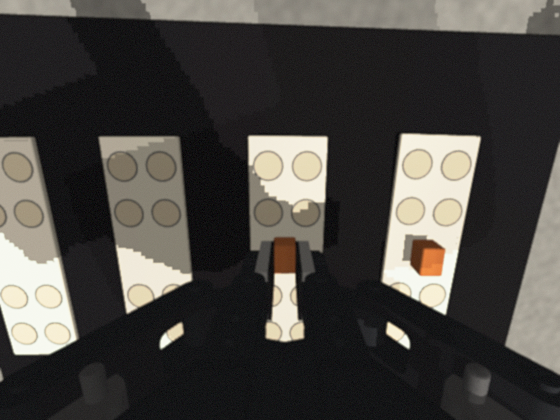

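Emit:
servo_tool:
  deltas:
    - [0, 0, -0.5, 0, 0, 0, 9]
    - [0, 0, -0.5, 0, 0, 0, 13]
    - [0, 0, -0.5, 0, 0, 0, 18]
    - [0, 0, -0.5, 0, 0, 0, 26]
    - [0, 0, -15, 0, 0, 0, 28]
    - [0, 0, -40, 0, 0, 0, 28]
    - [1, -10, -60, 0, 0, 0, 28]
    - [1, -10, -60, 0, 0, 0, 28]

```text
time_s: 46.8
tcp_pos: [0.5801, 0.3005, 0.1248]
tcp_rot: [-179.9, -0.0, 90.0]
wrist_force: [1.1, -0.0, -0.3]
grip_width: 0.028
```

Run:
```python
from h import *
print(go(.471,.032,.1))
im=arm.camera("wrist");cv2.imwrite("pics/w33.png",im[:,:,::-1])
im=arm.camera("top");cv2.imwrite("pics/top33.png",im[:,:,::-1]);crop(im,240,190,70,90,6,"pics/t33.png")
```

```text
[-268.6, -109.0, 24.7, -0.1, -0.0, -0.0]
```

View pics/w33.png

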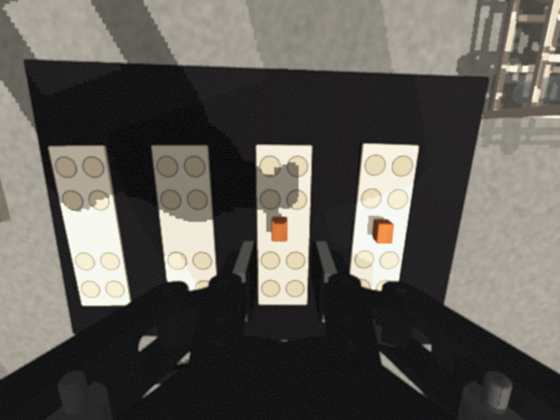

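View pics/t33.png

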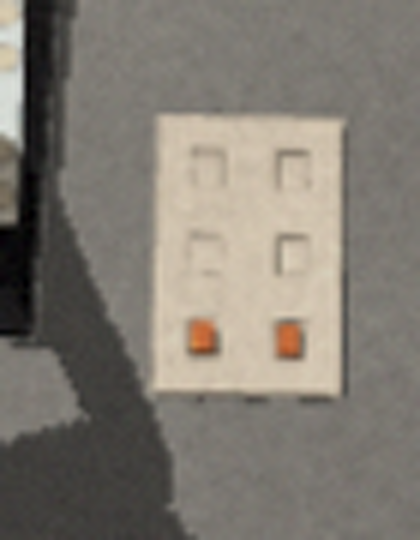

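Two placed well. Next: the near‑left piece to plate C.

Emit:
servo_tool:
  deltas:
    - [-46, -18, 0, 0, 0, 0, 30]
    - [-90, -36, 0, 0, 0, 0, 30]
    - [-134, -54, 0, 0, 0, 0, 30]
    - [-178, -72, 0, 0, 0, 0, 30]
    - [-222, -90, 5, 0, 0, 0, 30]
    - [-255, -104, 20, 0, 0, 0, 30]
    - [-268, -109, 40, 0, 0, 0, 30]
    - [-268, -109, 60, 0, 0, 0, 30]
    - [-268, -109, 78, 0, 0, 0, 30]
    - [-268, -109, 86, 0, 0, 0, 30]
    - [-268, -109, 88, 0, 0, 0, 30]
    - [-268, -109, 88, 0, 0, 0, 30]

```text
time_s: 48.1
tcp_pos: [0.4697, 0.0319, 0.0343]
tcp_rot: [-179.7, 0.0, 90.0]
wrist_force: [0.3, 0.4, -0.6]
grip_width: 0.0301
```

Run:
```python
from h import *
print(go(.471,.032,.0340))
im=arm.camera("wrist");cv2.imwrite("pics/w34.png",im[:,:,::-1])
```

```text
[0.1, 1.3, 0.3, -0.3, 0.0, 0.0]
```

View pics/w34.png

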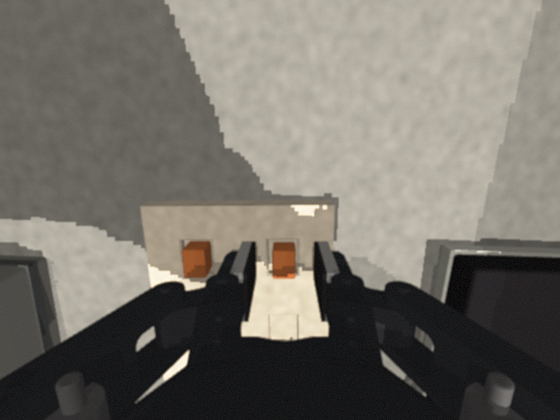

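Emit:
servo_tool:
  deltas:
    - [0, 2, 0.5, 0, 0, 0, 30]
    - [0, 2, 0.5, 0, 0, 0, 20]
    - [0, 2, 0.5, 0, 0, 0, 9]
    - [0, 2, 0.5, 0, 0, 0, 9]
    - [0, 2, 0.5, 0, 0, 0, 9]
    - [0, 2, 0.5, 0, 0, 0, 9]

```text
time_s: 48.75
tcp_pos: [0.4726, 0.0319, 0.0349]
tcp_rot: [-179.8, 0.1, 90.0]
wrist_force: [0.1, 1.0, 5.6]
grip_width: 0.0108
```

Emit:
servo_tool:
  deltas:
    - [0, 0, -4, 0, 0, 0, 9]
    - [0, 0, -15, 0, 0, 0, 9]
    - [0, 0, -35, 0, 0, 0, 9]
    - [0, 0, -60, 0, 0, 0, 9]
    - [0, 0, -60, 0, 0, 0, 9]

```text
time_s: 49.25
tcp_pos: [0.4743, 0.0318, 0.0976]
tcp_rot: [179.9, 0.1, 90.0]
wrist_force: [1.1, -0.2, -0.6]
grip_width: 0.0107
```

Run:
```python
from h import *
print(go(.5907,.2245,.0608))
im=arm.camera("wrist");cv2.imwrite("pics/w35.png",im[:,:,::-1])
```

```text
[192.8, 116.4, 36.7, 0.1, 0.1, 0.0]
```

View pics/w35.png

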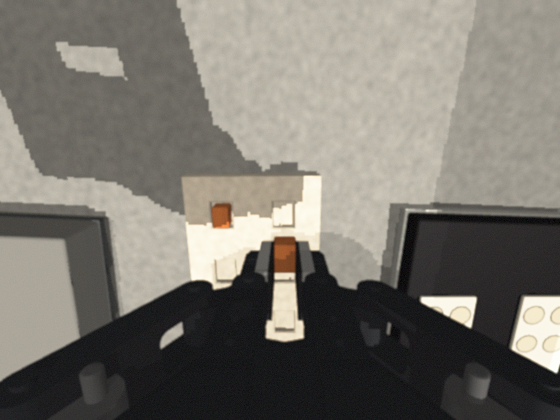

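Emit:
servo_tool:
  deltas:
    - [40, 24, 0, 0, 0, 0, 9]
    - [80, 48, 0, 0, 0, 0, 9]
    - [120, 72, 0, 0, 0, 0, 9]
    - [158, 95, 0, 0, 0, 0, 9]
    - [185, 112, 0, 0, 0, 0, 9]
    - [193, 117, 0, 0, 0, 0, 9]
    - [194, 117, 0, 0, 0, 0, 9]
    - [194, 117, 15, 0, 0, 0, 9]
    - [194, 117, 28, 0, 0, 0, 9]
    - [194, 117, 34, 0, 0, 0, 9]
    - [194, 117, 35, 0, 0, 0, 9]
    - [194, 117, 35, 0, 0, 0, 9]

```text
time_s: 50.5
tcp_pos: [0.5883, 0.2241, 0.0609]
tcp_rot: [-179.7, 0.2, 89.9]
wrist_force: [-2.9, -1.8, 5.4]
grip_width: 0.0106
```

Run:
```python
from h import *
print(go(.5907,.2245,.0608))
im=arm.camera("wrist");cv2.imwrite("pics/w36.png",im[:,:,::-1])
```

```text
[0.4, 2.4, 0.1, -0.3, 0.2, -0.1]
```

View pics/w36.png

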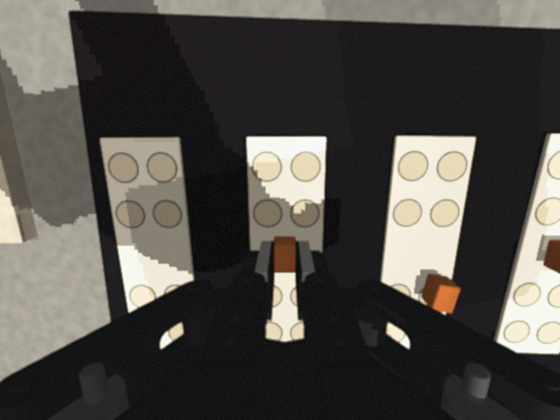

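Emit:
servo_tool:
  deltas:
    - [0, 0, -0.5, 0, 0, 0, 9]
    - [0, 0, -0.5, 0, 0, 0, 13]
    - [0, 0, -0.5, 0, 0, 0, 18]
    - [0, 0, -0.5, 0, 0, 0, 26]
    - [0, 0, -15, 0, 0, 0, 28]
    - [0, 0, -40, 0, 0, 0, 28]
    - [0, -15, -80, 0, 0, 0, 28]
    - [20, -25, -100, 0, 0, 0, 28]
    - [40, -30, -100, 0, 0, 0, 28]
    - [40, -30, -100, 0, 0, 0, 28]
    - [40, -30, -100, 0, 0, 0, 28]

```text
time_s: 51.65
tcp_pos: [0.5587, 0.2647, 0.1617]
tcp_rot: [-179.8, 0.2, 90.0]
wrist_force: [-1.2, 0.2, 0.1]
grip_width: 0.0279
```

Run:
```python
from h import *
w=arm.calibration("wrist");print(arm.state()['tcp_pos'])
im=arm.camera("wrist");cv2.imwrite("pics/w37.png",im[:,:,::-1]);crop(im,180,120,240,190,3.2,"pics/c37.png")
im=arm.camera("top");cv2.imwrite("pics/top37.png",im[:,:,::-1]);crop(im,125,150,180,120,4.4,"pics/t37.png")
```

```text
[0.55872598 0.26466107 0.16168921]
```

View pics/c37.png

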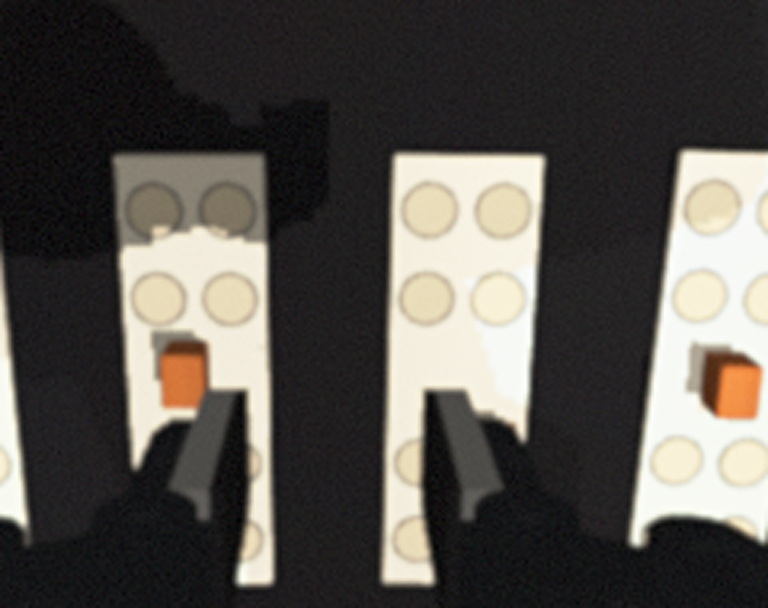

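View pics/t37.png

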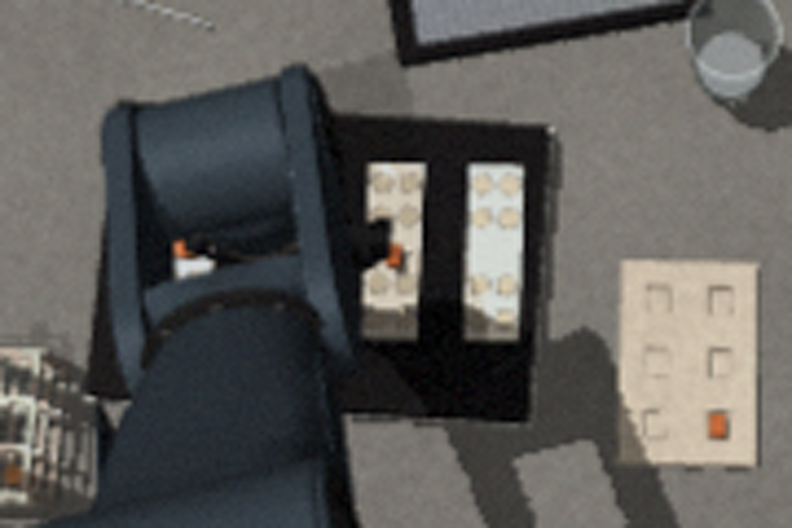

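Emit:
servo_tool:
  deltas:
    - [30, 40, 0, 0, 0, 0, 30]
    - [40, 75, 0, 0, 0, 0, 30]
    - [40, 75, 0, 0, 0, 0, 30]
    - [40, 75, 0, 0, 0, 0, 30]
    - [40, 75, 0, 0, 0, 0, 30]

```text
time_s: 52.25
tcp_pos: [0.6327, 0.3027, 0.1594]
tcp_rot: [-179.5, 0.3, 89.9]
wrist_force: [0.6, -0.1, -0.3]
grip_width: 0.03
```

Run:
```python
from h import *
w=arm.calibration("wrist");print(arm.state()['tcp_pos'])
im=arm.camera("wrist");cv2.imwrite("pics/w38.png",im[:,:,::-1]);crop(im,180,100,240,190,3.2,"pics/c38.png")
```

```text
[0.63269708 0.30266794 0.15935485]
```

View pics/c38.png

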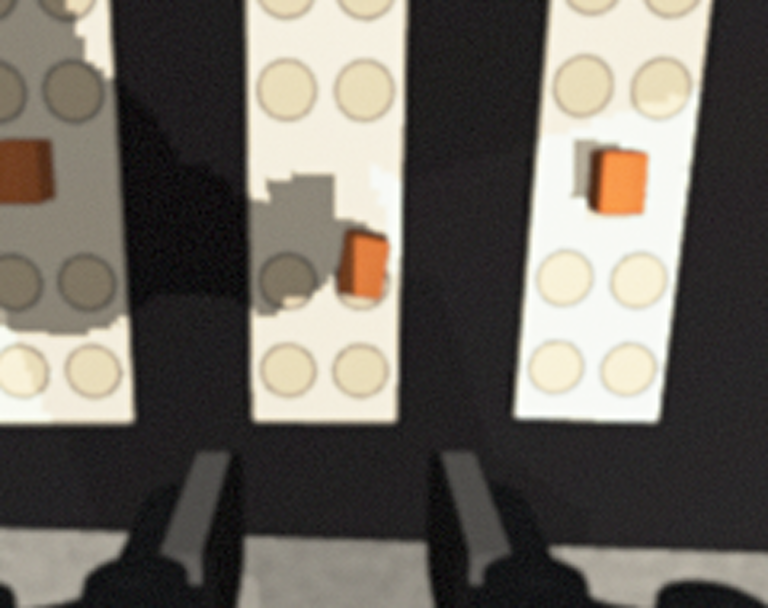

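Run:
```python
from h import *
im=cv2.imread("pics/w38.png")[:,:,::-1]; crop(im,270,140,120,70,6.5,"pics/c38b.png")
w=arm.calibration("wrist");print(w2p(w,[.59,.3745,.047]))
print(p2w(w,295,183,.047), p2w(w,(623/3.2+180),(182/3.2+100),.047))
```

```text
(np.float64(373.31604253426207), np.float64(158.5256041726272))
[0.60956583 0.31242242 0.047     ] [0.58870411 0.37549025 0.047     ]
```

View pics/c38b.png

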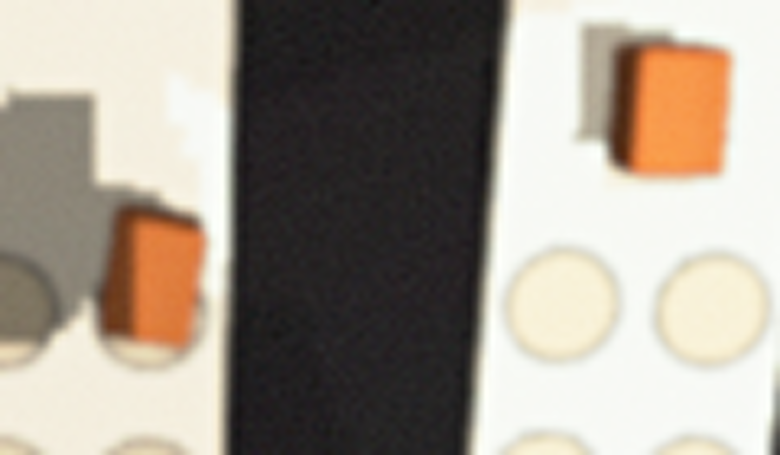

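Emit:
servo_tool:
  deltas:
    - [9, -15, 20, 0, 0, 5, 30]
    - [9.5, -23, 50, 0, 0, 8, 30]
    - [9.5, -23, 80, 0, 0, 8, 30]
    - [9.5, -23, 92, 0, 0, 8, 30]
    - [9.5, -23, 95, 0, 0, 8, 30]
    - [9.5, -23, 95, 0, 0, 8, 30]
    - [9.5, -23, 95, 0, 0, 8, 30]

```text
time_s: 53.0
tcp_pos: [0.6102, 0.3121, 0.0664]
tcp_rot: [-179.8, 0.3, 81.9]
wrist_force: [0.2, 0.1, -0.3]
grip_width: 0.03
```

Run:
```python
from h import *
s=arm.state();print(s['tcp_pos'],s['tcp_rot'])
im=arm.camera("wrist");cv2.imwrite("pics/w39.png",im[:,:,::-1]);crop(im,200,180,180,140,4.2,"pics/c39.png")
```

```text
[0.61017993 0.31212255 0.06640341] [-179.75752427    0.25339141   81.89071188]
```

View pics/c39.png

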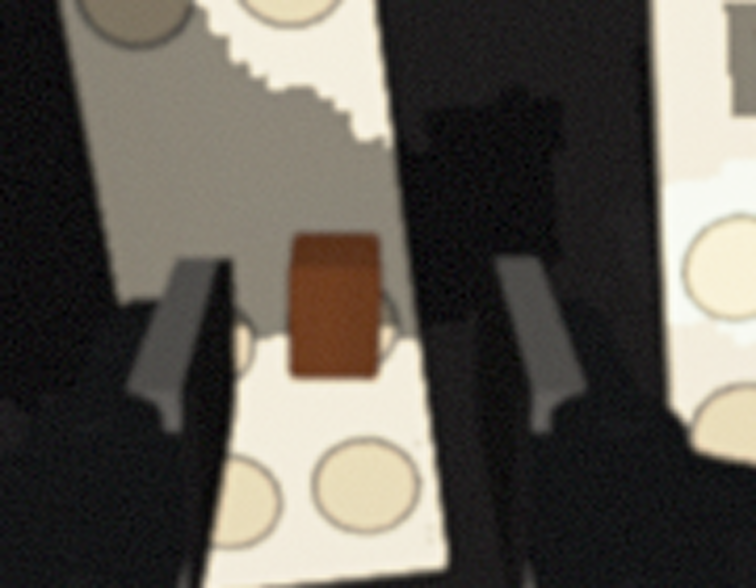

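Emit:
servo_tool:
  deltas:
    - [-4, 0, 0, 0, 0, 0, 30]
    - [-4, 0, 4, 0, 0, 0, 30]
    - [-4, 0, 5, 0, 0, 0, 30]
    - [-4, 0, 5, 0, 0, 0, 20]
    - [-4, 0, 5, 0, 0, 0, 9]
    - [-4, 0, 5, 0, 0, 0, 9]
    - [-4, 0, 5, 0, 0, 0, 9]
    - [-4, 0, 5, 0, 0, 0, 9]

```text
time_s: 53.85
tcp_pos: [0.6096, 0.3083, 0.0615]
tcp_rot: [-179.8, 0.2, 81.9]
wrist_force: [-0.4, -0.8, -0.1]
grip_width: 0.0108
```

Run:
```python
from h import *
print(go(.5907,.2995,.0608), arm.state()['tcp_pos'])
```

```text
[-11.3, -17.5, 0.9, -0.2, 0.2, -8.1] [0.60963465 0.30826215 0.06153902]
```

Emit:
servo_tool:
  deltas:
    - [0, 0, -8, 0, 0, 0, 9]
    - [-6, -9, -12, 0, 0, -4, 9]
    - [-11, -17.5, -12, 0, 0.2, -8, 9]
    - [-11, -17.5, -12, 0, 0.2, -8, 9]
    - [-11, -17.5, -6, 0, 0.2, -8, 9]
    - [-11, -17.5, -1, 0, 0.2, -8, 9]
    - [-11, -17.5, -0.5, 0, 0.2, -8, 9]
    - [-11, -17.5, -0.5, 0, 0.2, -8, 9]

```text
time_s: 54.65
tcp_pos: [0.5909, 0.2999, 0.0617]
tcp_rot: [-179.7, 0.0, 89.9]
wrist_force: [-0.5, 0.1, -0.4]
grip_width: 0.0105
```

Run:
```python
from h import *
print(go(.5907,.2995,.0608))
im=arm.camera("wrist");cv2.imwrite("pics/w40.png",im[:,:,::-1])
```

```text
[-0.4, -0.2, 0.9, -0.3, 0.0, -0.1]
```

View pics/w40.png

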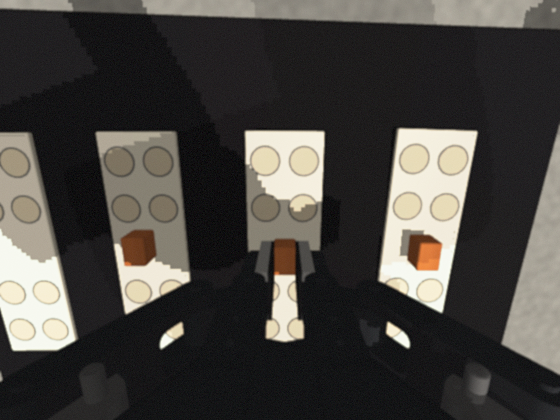

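Emit:
servo_tool:
  deltas:
    - [0, 0, 0.7, 0, 0, 0, 9]
    - [0, 0, 0.7, 0, 0, 0, 9]
    - [0, 0, 0.5, 0, 0, 0, 13]
    - [0, 0, 0.5, 0, 0, 0, 18]
    - [0, 0, 0.5, 0, 0, 0, 26]
    - [0, 0, -15, 0, 0, 0, 28]
    - [0, 0, -40, 0, 0, 0, 28]
    - [0, -10, -60, 0, 0, 0, 28]
    - [0, -10, -60, 0, 0, 0, 28]

```text
time_s: 55.6
tcp_pos: [0.5823, 0.3007, 0.1258]
tcp_rot: [180.0, -0.1, 89.9]
wrist_force: [0.9, 0.1, -0.0]
grip_width: 0.0281
```

Run:
```python
from h import *
print(go(.471,-.0135,.0345))
im=arm.camera("wrist");cv2.imwrite("pics/w41.png",im[:,:,::-1])
```

```text
[-314.6, -110.9, 90.7, 0.0, -0.1, -0.1]
```

View pics/w41.png

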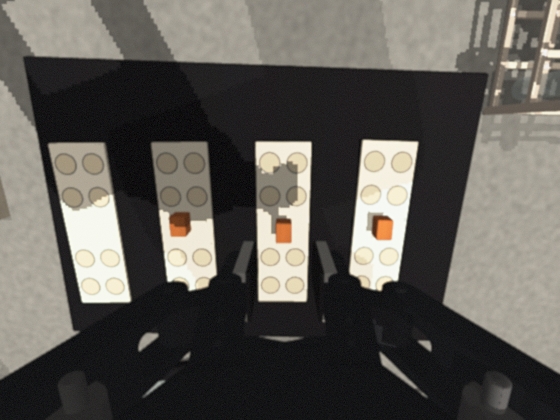

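Emit:
servo_tool:
  deltas:
    - [-46, -16, 0, 0, 0, 0, 30]
    - [-92, -32, 0, 0, 0, 0, 30]
    - [-138, -48, 0, 0, 0, 0, 30]
    - [-184, -64, 0, 0, 0, 0, 30]
    - [-230, -81, 0, 0, 0, 0, 30]
    - [-274, -97, 5, 0, 0, 0, 30]
    - [-304, -107, 25, 0, 0, 0, 30]
    - [-314.5, -110, 50, 0, 0, 0, 30]
    - [-314.5, -110, 72, 0, 0, 0, 30]
    - [-314.5, -110, 84, 0, 0, 0, 30]
    - [-314.5, -110, 88, 0, 0, 0, 30]
    - [-314.5, -110, 89, 0, 0, 0, 30]
    - [-314.5, -110, 89, 0, 0, 0, 30]

```text
time_s: 56.95
tcp_pos: [0.4718, -0.0135, 0.0353]
tcp_rot: [-180.0, -0.0, 90.0]
wrist_force: [-0.2, 0.9, 0.3]
grip_width: 0.0299
```

Run:
```python
from h import *
print(go(.471,-.0135,.0345))
im=arm.camera("wrist");cv2.imwrite("pics/w42.png",im[:,:,::-1])
```

```text
[0.0, -0.8, 0.8, -0.0, -0.0, -0.0]
```

View pics/w42.png

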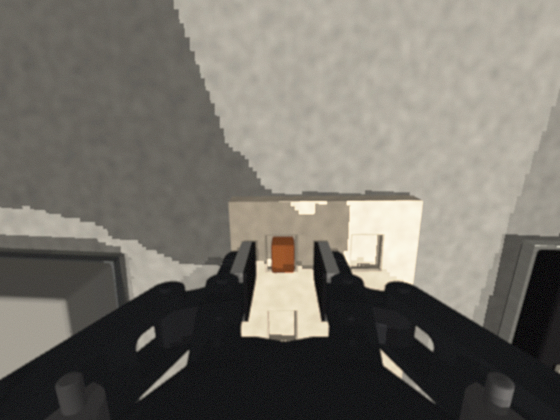

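Emit:
servo_tool:
  deltas:
    - [-0.5, 0, 1, 0, 0, 0, 30]
    - [-0.5, 0, 1, 0, 0, 0, 20]
    - [-0.5, 0, 1, 0, 0, 0, 9]
    - [-0.5, 0, 1, 0, 0, 0, 9]
    - [-0.5, 0, 1, 0, 0, 0, 9]
    - [-0.5, 0, 1, 0, 0, 0, 9]

```text
time_s: 57.6
tcp_pos: [0.4722, -0.014, 0.0351]
tcp_rot: [179.9, -0.0, 90.0]
wrist_force: [0.5, 1.3, 6.2]
grip_width: 0.0109
```

Emit:
servo_tool:
  deltas:
    - [0, 0, -4, 0, 0, 0, 9]
    - [0, 0, -15, 0, 0, 0, 9]
    - [0, 0, -35, 0, 0, 0, 9]
    - [0, 0, -60, 0, 0, 0, 9]
    - [0, 0, -60, 0, 0, 0, 9]

```text
time_s: 58.1
tcp_pos: [0.4737, -0.0144, 0.0979]
tcp_rot: [179.6, 0.1, 90.0]
wrist_force: [0.5, -0.0, 0.6]
grip_width: 0.0102
```

Run:
```python
from h import *
print(go(.590,.1507,.0608))
im=arm.camera("wrist");cv2.imwrite("pics/w43.png",im[:,:,::-1])
```

```text
[165.3, 115.9, 37.7, 0.4, 0.1, -0.0]
```

View pics/w43.png

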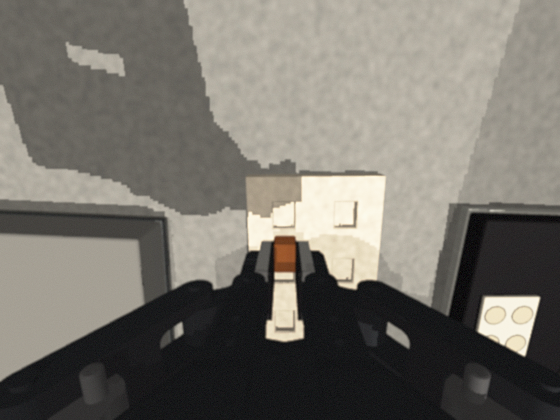

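Emit:
servo_tool:
  deltas:
    - [36, 25, 0, 0, 0, 0, 9]
    - [72, 50, 0, 0, 0, 0, 9]
    - [108, 75, 0, 0, 0, 0, 9]
    - [140, 98, 0, 0.4, 0, 0, 9]
    - [160, 113, 0, 0.4, 0, 0, 9]
    - [166, 117, 0, 0.4, 0, 0, 9]
    - [166.5, 117, 0, 0.4, 0, 0, 9]
    - [166.5, 117, 15, 0.4, 0, 0, 9]
    - [166.5, 117, 28, 0.4, 0, 0, 9]
    - [166.5, 117, 34, 0.4, 0, 0, 9]
    - [166.5, 117, 35.5, 0.4, 0, 0, 9]
    - [166.5, 117, 35.5, 0.4, 0, 0, 9]

```text
time_s: 59.35
tcp_pos: [0.5885, 0.1509, 0.0612]
tcp_rot: [-179.6, 0.1, 89.9]
wrist_force: [-2.1, 0.4, 3.9]
grip_width: 0.0105
```

Run:
```python
from h import *
print(go(.590,.1507,.0608))
im=arm.camera("wrist");cv2.imwrite("pics/w44.png",im[:,:,::-1])
```

```text
[-0.2, 1.5, 0.4, -0.4, 0.1, -0.1]
```

View pics/w44.png

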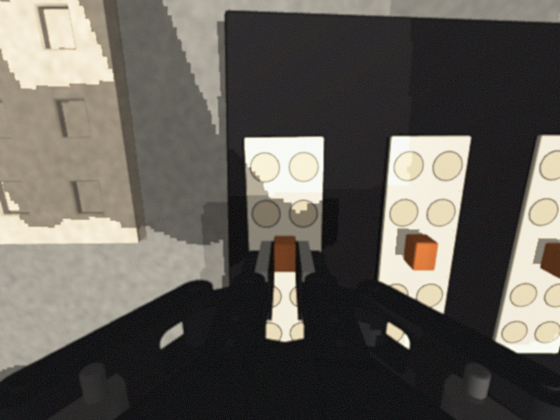

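Good; release, withdraw clear of the stage and view everything.

Emit:
servo_tool:
  deltas:
    - [0, 0, -0.5, 0, 0, 0, 9]
    - [0, 0, -0.5, 0, 0, 0, 13]
    - [0, 0, -0.5, 0, 0, 0, 18]
    - [0, 0, -0.5, 0, 0, 0, 26]
    - [0, 0, -15, 0, 0, 0, 28]
    - [0, 0, -45, 0, 0, 0, 28]
    - [0, 0, -90, 0, 0, 0, 28]
    - [-40, -20, -130, 0, 0, 0, 28]
    - [-80, -50, -160, 0, 0, 0, 28]
    - [-120, -80, -180, 0, 0, 0, 28]
    - [-160, -110, -180, 0, 0, 0, 28]
    - [-200, -120, -180, 0, 0, 0, 28]
    - [-240, -120, -180, 0, 0, 0, 28]
    - [-280, -120, -180, 0, 0, 0, 28]
    - [-300, -120, -180, 0, 0, 0, 28]
    - [-300, -120, -180, 0, 0, 0, 28]
    - [-300, -120, -180, 0, 0, 0, 28]

```text
time_s: 61.1
tcp_pos: [0.469, -0.1484, 0.2428]
tcp_rot: [-179.7, 0.1, 89.8]
wrist_force: [-0.2, -0.1, -0.5]
grip_width: 0.0281
```

Run:
```python
from h import *
im=arm.camera("top");cv2.imwrite("pics/top45.png",im[:,:,::-1]);crop(im,125,150,175,120,4.5,"pics/t45.png")
im=arm.camera("side");cv2.imwrite("pics/side45.png",im[:,:,::-1]);crop(im,150,120,200,150,4,"pics/s45.png")
```

```text
(no output)
```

View pics/t45.png

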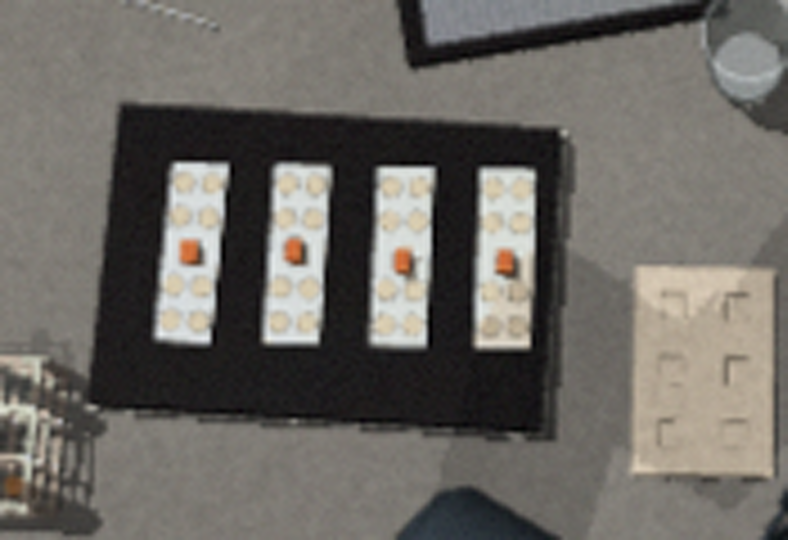

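View pics/s45.png

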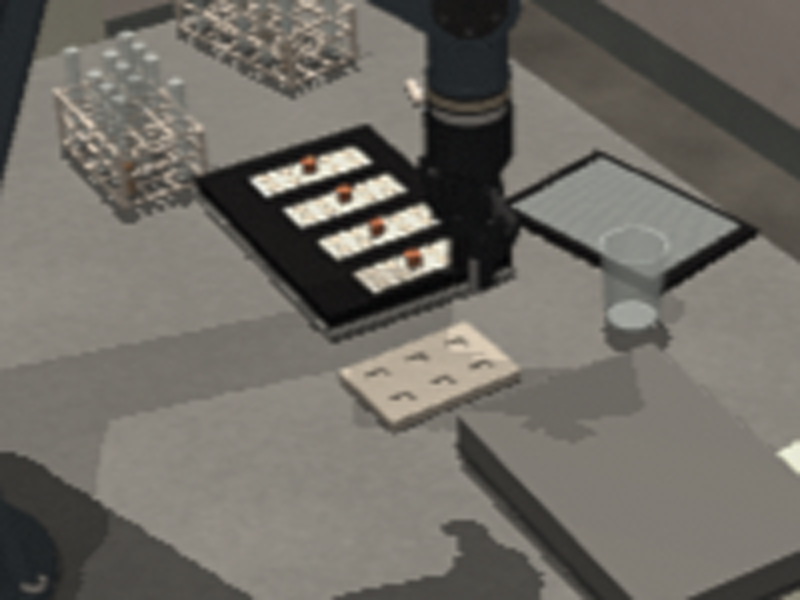

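View pics/top45.png

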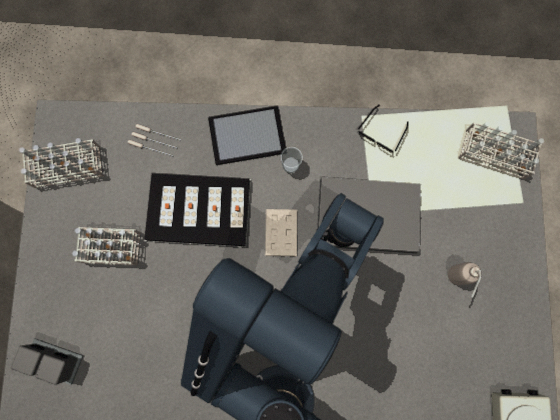

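Run:
```python
from h import *
c=arm.calibration("top")
W=lambda x,y,z:p2w(c,(x+.5)/4.5-.5+125,(y+.5)/4.5-.5+150,z)
for n,l,q in [('A',[(171,162),(229,165),(211,345),(154,341)],(190,251)),('B',[(273,164),(331,165),(320,347),(262,343)],(294,251)),('C',[(377,165),(435,167),(428,348),(368,346)],(402,261)),('D',[(478,166),(537,168),(531,350),(473,348)],(506,262))]:
    m=np.mean([W(*p,.033) for p in l],0); p=W(*q,.047); print(n,m.round(4),p.round(4),((p-m)[:2]*1000).round(1))
```

```text
A [0.59   0.3737 0.033 ] [0.5884 0.3716 0.047 ] [-1.6 -2.2]
B [0.5907 0.2989 0.033 ] [0.5901 0.2983 0.047 ] [-0.6 -0.6]
C [0.5912 0.2239 0.033 ] [0.5848 0.2219 0.047 ] [-6.5 -2. ]
D [0.5919 0.1508 0.033 ] [0.5858 0.1486 0.047 ] [-6.1 -2.2]
```

Run:
```python
from h import *
print(arm.finish_job(), arm.state()['time_s'])
```

```text
the job is handed in; nothing more can be done
the job is handed in; nothing more can be done
```

I set up the copper test and handed the job in at about 61 s. All four plates lie on the black stage, and each carries one copper piece.

- **Plates:** I pushed each one from its far end until about 45 mm jutted over the shelf's near edge. Then I gripped it by its long sides at the jutting end, lifted it and laid it on the stage, 75 mm from the next.
- **Pieces:** There were only four, so all of them are on plates and the tray is empty, with no spares to put back. The second piece was knocked about 2–3 cm along its plate while I was carrying the third. I re-gripped it and set it back in the middle.

**Last checks (top and side pictures):**
- The plates looked flat, apart from each other and wholly on the stage, and the arm was well clear.
- Measured from the top picture, the pieces sit about 3, 1, 7 and 6.5 mm from their plates' centres, against the 15 mm allowed.
- The pieces are about 73 mm apart, well over the 31 mm minimum.
- The beaker, wash bottle and tube rack appeared where they started; I compared the pictures by eye and did not measure them again.

One early wrist-camera reading of the tray was several millimetres off, because the arm had not settled. I measured again once it was still and used those values. None of the last checks failed.

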